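# Change the rolls on the label unwinder

## Robot

A 6-joint arm with a two-finger parallel gripper is mounted at the origin on the work surface; the furniture and walls round the work are solid. World frame = base frame: x ahead of the robot, y to its left, z up, the work surface at z = 0. Lengths are in m, angles in rad, forces in N, time in s.
With the tool pointing down it reaches from about 0.425 to 0.95 m from the base axis. Payload 3.5 kg.
Tool frame: the origin (TCP) lies between the finger pads; the fingertips stand 17 mm ahead of it and the grasp point (between the pads) lies 2 mm behind it (ctrl.tip_reach is the distance from the TCP to the fingertips, in m); z points along the fingers, y is the direction in which the jaws open and shut (so a half turn about z gives the same grasp; the last joint's range is limited). The gripper opens to 85 mm and grips with 20 to 120 N. Pads are 22 mm wide; open, the fingers measure 114 mm over their backs; the gripper's body (76 mm by 85 mm) begins 54 mm behind the grasp point. The pads swing forward as they close: fully open they stand 13 mm farther back than shut.
Start: joints at [1.152, 0.286, 1.577, -0, 1.279, -0.15], TCP at [0.179, 0.651, 0.21] pointing down, gripper open.
Joint ranges: [-2.77, 2.77], [-0.9, 2.22], [0.21, 2.48], [-1.53, 4.67], [0.24, 2.81], [-2.84, 2.84]. Speed limits (rad/s): [2.79, 2.79, 3.14, 3.14, 3.14, 3.14].

## Interface

Orientations are given as a unit quaternion [x, y, z, w].
In Python, from plant import monitor, imaging, workorder, ctrl gives the robot as it stands.
- The arm moves only by the tool send_rows, never from a script. Its argument "rows" is a list of rows, each a list of 4 numbers: the shift along the world's x, y, z normalised to -1 to 1, where 1 is 0.3 m, then the turn about the world's z normalised to -1 to 1, where 1 is 360 degrees. A call has 1 to 20 rows; each row is the pose to reach, as a shift and turn from the pose commanded when the call began, turning the shorter way round; what a row does not reach only later rows make up. A row lasts 1/8 s, in which the tool goes at most 62.5 mm and 10.7 degrees, less where a joint would pass 70% of its speed; a pose out of reach is approached as far as the arm can. A call with a number of a shift or a turn outside -1 to 1 is refused whole. A call with a gripper value outside its range is refused whole. "jaw" is the closure, from 0 (fully open) to 1 (shut), set as the call begins (left out, the last holds). The fingers move at their own pace and stop on an object; "newtons" is the grip in N (left out, the last holds). Time passes only in rows, so rows that repeat a pose let the fingers close. It gives the time, the measured TCP pose, the force and the opening at its end, in the units of the state.
- monitor.get_state(): the state, without advancing time (a new reading comes with each control period).
- imaging.read_camera(name): name is "scene" or "top" or "wrist"; returns the picture (480x640x3 uint8, red, green, blue); there is no depth.
- imaging.calibration(name): a dict with "intrinsics" (3x3 intrinsics, pixels), "dist_coeffs" ([k1, k2, p1, p2, k3] as OpenCV has them; the pictures are not rectified), "cam_to_world" (4x4, takes a point from camera to world coordinates). Camera axes: x right, y up, looking along -z (the intrinsics and any distortion apply to the point x, -y, -z); pixel columns grow to the right and rows downward; lengths in m; the calibration is good to about 2 mm. A picture is of the moment at which its call begins: read the wrist's pose just before it. calibration takes no time and is no camera call; for the wrist camera it gives the pose at the moment of the call.
- workorder.sign_off(): hands the job in, once; it reports no verdict.
The state is a dict: "time": time; "qpos": joint angles; "dq": joint speeds; "joint_efforts": joint torques, N m; "eef_pos": TCP position; "tcp_rot": TCP orientation; "contact_force": force on the tool from outside, world axes, zero at the start; "wrist_torque": the same for the moment, N m; "opening": opening from 0.0 (shut) to 1.0 (fully open).
Only numpy, scipy, OpenCV 4.12 (cv2) and the standard library are available. Lean on these libraries where they do the work, as an engineer would, in place of code of your own. Each camera call takes 0.05 s, during which the arm holds its last target.

## Task

Change the label unwinder over to new rolls: first lift the spent cardboard core off its spindle and put it in the steel tray. Then load the spindle from the bottom up, each part seated flat on the one below: the big roll of labels, the stepped adapter with its flange down and its socket over the spindle's tip, the small roll of neck labels round the adapter's stub, and last the black hold-down knob over the stub's end. Do not knock over the filled bottle that stands next to the parts.

Things in the scene. Friction and masses are not known exactly. Their poses are not given: they have to be found in the camera images.
- spindle_foot (a point): Target: label unwinder: fixed grey round base 120 mm across, aluminium turntable 90 mm across on it that turns with a little friction, upright steel spindle in its middle. Point: on the spindle axis, level with the turntable's top, 27 mm over the table; z up. Spindle 25 mm thick, 62 mm tall above this point, its top 10 mm tapering to a blunt tip 12 mm across.
- spent_core_mid (a point): Spent core: empty white tube, brown inside, 44 mm outside, bore 31 mm, 48 mm tall, about 20 g. Starts upright round the spindle, standing on the turntable. Point: its centre, half-way up, on its axis; z is its axis. It goes in the tray, standing or lying.
- body_roll_mid (a point): Big roll of labels: plain white roll with brown core, lying flat, 68 mm across, 46 mm tall, bore 31 mm, 100 to 165 g. Point: its centre, half-way up, on its axis; z is its axis. Goes on first, on the turntable. (The two still bigger, yellow-printed rolls stacked by the wall are not part of the job.)
- adapter_mid (a point): Stepped adapter, standing upright: from below a steel flange 84 mm across, 4 mm thick; a black boss 42 mm across up to 24 mm; a bare steel stub spindle 25 mm thick up to 68 mm, its top 10 mm tapered, to grip it by. A socket 28 mm wide, 20 mm deep in its underside slips over the spindle's tip. 125 to 210 g. Point: on its axis half-way up, 34 mm over its underside; z is its axis, up.
- neck_roll_mid (a point): Small roll of neck labels: white roll with brown core, lying flat, 56 mm across, 30 mm tall, bore 31 mm, 45 to 80 g. Point: its centre, half-way up, on its axis; z is its axis. Goes on third, round the adapter's stub spindle, on its boss.
- hub_mid (a point): Hold-down knob: aluminium foot 54 mm across, 6 mm thick, and on it a black ribbed round grip 38 mm across and 28 mm tall; 34 mm tall in all, 160 to 260 g. A blind bore 28 mm wide, 24 mm deep in its underside slips over the adapter's stub. Point: on its axis half-way up, 17 mm over its underside; z is its axis, up. Goes on last, its foot on the small roll.
- scrap_tray: Target: shallow empty steel tray, fixed, 140 mm along its x, 210 mm along its y, walls 2 mm thick and 32 mm high over the table, floor 2 mm thick. The origin is the centre of its underside.
- full_bottle_mid (a point): Loose filled sauce bottle with a yellow cap, the one nearest the parts, 54 mm across, 166 mm tall, 330 g. Point: its centre, half-way up; z is its axis. Not to be knocked over.

How it is judged:
By the outcome, as a careful person would: the job done as asked, in the order asked, and still so for the second after the job is handed in, with the robot touching nothing.
It also fails if it takes over 131 s, if anything falls off the work surface, if the arm or the gripper's body presses on something with over 40 N, if the wrist force passes 120 N, or if a joint passes its speed limit or range.

## Working session

There is one attempt and no reset: what is moved stays moved. The work goes in short steps, Python scripts to look and compute and a tool call to move; the robot and the scene stay as the last step left them, time stands still between calls to the robot, and variables do not carry over. Pictures are saved under pics/ and viewed, and the job is handed in when it is done.

Besides the shell and the picture viewer there is one more tool, called after "Call:" as a command line: name --pt "numbers of a row" for each row, then --argument value for the rest. send_rows: Moves the arm, as the interface text tells. Scaled input: -1 to 1 covers 0.3 m each way for a shift and 360 degrees each way for a turn. Its arguments: {"type":"object","properties":{"rows":{"type":"array"},"jaw":{"type":"number"},"newtons":{"type":"number"}},"required":["rows"]}

```bash
ls; mkdir -p pics; cat > h.py <<'E'
import numpy as np, cv2
from plant import monitor, imaging, workorder, ctrl
def shot(name,fn):
    c=imaging.calibration(name); im=imaging.read_camera(name)
    cv2.imwrite('pics/'+fn,im[:,:,::-1]); np.savez('pics/'+fn+'.npz',K=c['intrinsics'],d=c['dist_coeffs'],T=c['cam_to_world'])
    return im,c
def load(fn):
    z=np.load('pics/'+fn+'.npz'); return cv2.imread('pics/'+fn),dict(intrinsics=z['K'],dist_coeffs=z['d'],cam_to_world=z['T'])
def ray(c,uv):
    K=np.array(c['intrinsics'],float);d=np.array(c['dist_coeffs'],float);T=np.array(c['cam_to_world'])
    p=cv2.undistortPoints(np.array(uv,float).reshape(-1,1,2),K,d).reshape(-1,2)
    r=np.c_[p[:,0],-p[:,1],-np.ones(len(p))]@T[:3,:3].T
    return T[:3,3],r
def onz(c,uv,z):
    o,r=ray(c,uv); return o+r*((z-o[2])/r[:,2])[:,None]
def proj(c,P):
    K=np.array(c['intrinsics'],float);d=np.array(c['dist_coeffs'],float);T=np.array(c['cam_to_world'])
    q=(np.array(P,float).reshape(-1,3)-T[:3,3])@T[:3,:3]; q=q*[1,-1,-1]
    return cv2.projectPoints(q,np.zeros(3),np.zeros(3),K,d)[0].reshape(-1,2)
E
python3 - <<'E'
from h import *
print(monitor.get_state())
for n in ['scene','top','wrist']:
    im,c=shot(n,n+'0.png'); print(n,np.round(c['cam_to_world'],3).tolist(),np.round(c['intrinsics'],1).tolist())
E
```

```text
pics
{'time': 0.0, 'qpos': array([ 1.15202151e+00,  2.87207879e-01,  1.57818707e+00,  1.58148266e-05,
        1.27864043e+00, -1.50016465e-01]), 'dq': array([-0.00072233, -0.00154753, -0.00019563,  0.00094431, -0.00248151,
        0.00270038]), 'joint_efforts': array([-1.19623095e-03, -4.05978048e+01, -2.92626321e+01, -1.93404476e-04,
        5.75882150e-03,  8.58177572e-06]), 'eef_pos': array([0.17891659, 0.6501062 , 0.20831367]), 'tcp_rot': array([ 1.33977275e-01,  9.90983652e-01, -1.17017558e-03, -3.49951457e-04]), 'contact_force': array([0.25771973, 0.06826545, 0.46632153]), 'wrist_torque': array([-0.0214289 , -0.01749041,  0.03357596]), 'opening': 1.0004377160049231}
scene [[-0.874, 0.329, -0.359, 0.244], [-0.487, -0.586, 0.648, 0.42], [0.003, 0.741, 0.671, 0.66], [0.0, 0.0, 0.0, 1.0]] [[438.0, 0.0, 318.3], [0.0, 438.0, 239.4], [0.0, 0.0, 1.0]]
top [[-0.012, 0.995, -0.1, 0.463], [-1.0, -0.013, -0.006, -0.117], [-0.007, 0.1, 0.995, 1.144], [0.0, 0.0, 0.0, 1.0]] [[518.8, 0.0, 312.5], [0.0, 518.8, 236.7], [0.0, 0.0, 1.0]]
wrist [[0.266, -0.923, -0.277, 0.109], [0.964, 0.254, 0.079, 0.67], [-0.003, -0.288, 0.958, 0.373], [0.0, 0.0, 0.0, 1.0]] [[385.1, 0.0, 322.9], [0.0, 385.1, 238.4], [0.0, 0.0, 1.0]]
```

View pics/scene0.png

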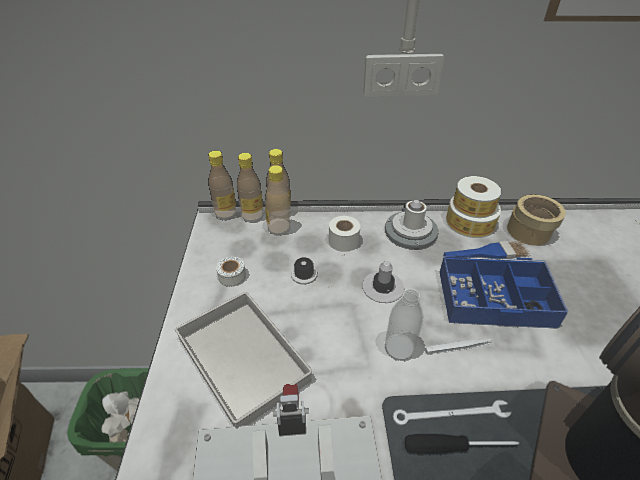

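View pics/top0.png

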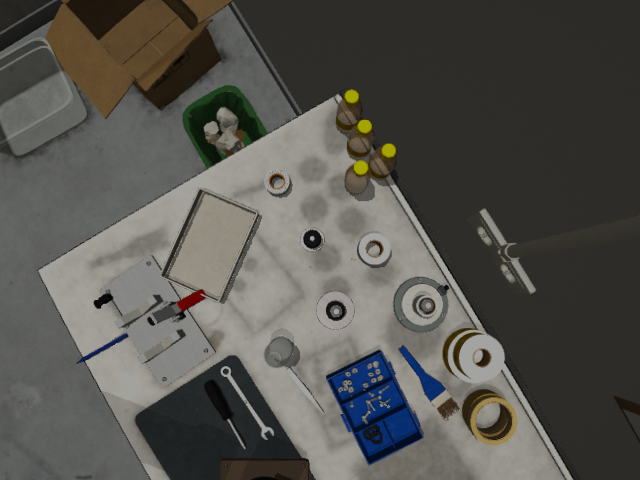

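View pics/wrist0.png

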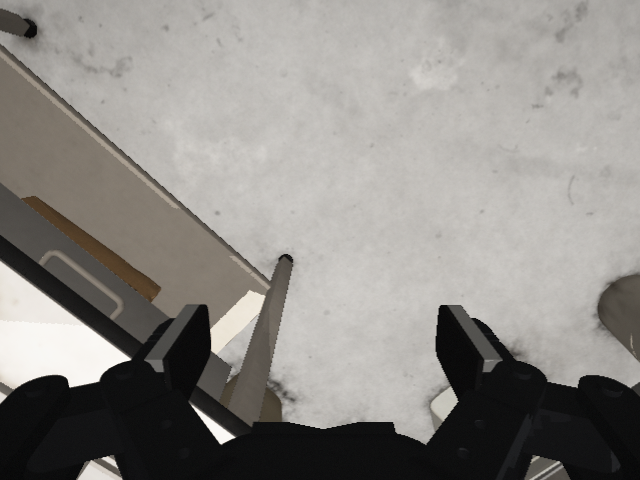

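```bash
python3 - <<'E'
from h import *
a=cv2.imread('pics/top0.png')[80:380,150:530]; cv2.imwrite('pics/topz.png',cv2.resize(a,None,fx=2,fy=2,interpolation=cv2.INTER_CUBIC))
a=cv2.imread('pics/scene0.png')[140:380,170:490]; cv2.imwrite('pics/scz.png',cv2.resize(a,None,fx=2.5,fy=2.5,interpolation=cv2.INTER_CUBIC))
E
```

```text
(no output)
```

View pics/topz.png

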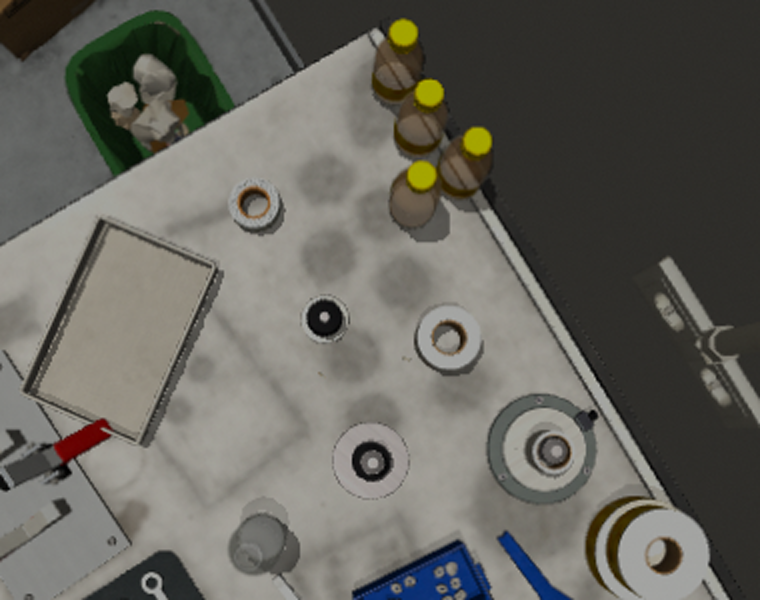

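View pics/scz.png

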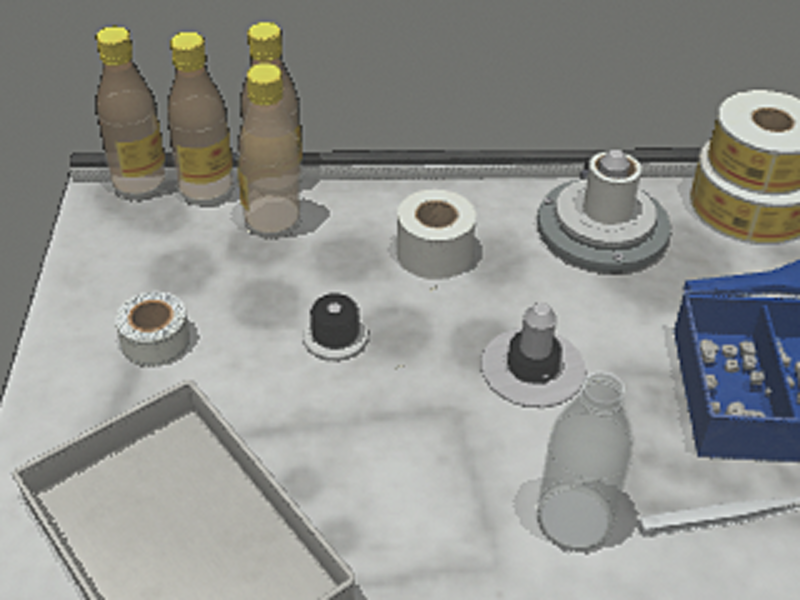

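```bash
python3 - <<'E'
from h import *
for v,fn,pts in [('top','top0.png',{'core_top':((427,306),.075),'turn':((421.5,304.5),.027),'body':((374.5,248.5),.046),'adfl':((335.5,310.5),.004),'adtop':((336,311),.068),'neck':((277.5,182.5),.03),'knob':((312.5,239),.034),'cap':((360.5,168),.166),
 'trayA':((203,189),.032),'trayB':((259,213),.032),'trayC':((221,301),.032),'trayD':((163,275),.032),'glass':((275,355),.0)}),
 ('scene','scene0.png',{'core_top':((170+614/2.5,140+165/2.5),.075),'turn':((170+607/2.5,140+212/2.5),.027),'body':((170+437/2.5,140+214/2.5),.046),'adfl':((170+534/2.5,140+367/2.5),.004),'adtop':((170+540/2.5,140+310/2.5),.068),'neck':((170+152/2.5,140+316/2.5),.03),'knob':((170+335/2.5,140+303/2.5),.034),'cap':((170+264/2.5,140+70/2.5),.166)})]:
    im,c=load(fn)
    for k,(p,z) in pts.items():
        P=onz(c,[p],z)[0]; print(v,k,np.round(P,4),'r',round(np.hypot(*P[:2]),3), 'az',round(np.arctan2(P[1],P[0]),3))
E
```

```text
top core_top [ 0.424  -0.3444  0.075 ] r 0.546 az -0.682
top turn [ 0.4257 -0.3427  0.027 ] r 0.546 az -0.678
top body [ 0.5461 -0.242   0.046 ] r 0.597 az -0.417
top adfl [ 0.4147 -0.1586  0.004 ] r 0.444 az -0.365
top adtop [ 0.4164 -0.1573  0.068 ] r 0.445 az -0.361
top neck [ 0.6947 -0.0355  0.03  ] r 0.696 az -0.051
top knob [ 0.5692 -0.1105  0.034 ] r 0.58 az -0.192
top cap [ 0.6927 -0.2054  0.166 ] r 0.722 az -0.288
top trayA [0.6825 0.128  0.032 ] r 0.694 az 0.185
top trayB [0.6276 0.0049 0.032 ] r 0.628 az 0.008
top trayC [0.4386 0.087  0.032 ] r 0.447 az 0.196
top trayD [0.4953 0.2138 0.032 ] r 0.539 az 0.408
top glass [ 0.3194 -0.0254  0.    ] r 0.32 az -0.08
scene core_top [ 0.425  -0.3432  0.075 ] r 0.546 az -0.679
scene turn [ 0.4219 -0.3374  0.027 ] r 0.54 az -0.675
scene body [ 0.5441 -0.24    0.046 ] r 0.595 az -0.415
scene adfl [ 0.4128 -0.1544  0.004 ] r 0.441 az -0.358
scene adtop [ 0.4148 -0.154   0.068 ] r 0.442 az -0.355
scene neck [ 0.6948 -0.0322  0.03  ] r 0.696 az -0.046
scene knob [ 0.5722 -0.1133  0.034 ] r 0.583 az -0.195
scene cap [ 0.6906 -0.2047  0.166 ] r 0.72 az -0.288
```

```bash
python3 - <<'E'
from h import *
im,c=load('top0.png')
P=onz(c,[(395,180),(450,270),(560,450)],0.02);print(P)
d=P[2]-P[0];d/=np.linalg.norm(d);print('dir',np.degrees(np.arctan2(d[1],d[0])))
n=np.array([-d[1],d[0]])
for k,p in dict(spindle=(.4255,-.343),body=(.545,-.241),knob=(.571,-.112),adapter=(.4155,-.156),bottle=(.692,-.205)).items(): print(k,(np.array(p)-P[0][:2])@n)
s=monitor.get_state();R=__import__('scipy.spatial.transform',fromlist=['Rotation']).Rotation.from_quat(s['tcp_rot']).as_matrix();print(R)
c=imaging.calibration('wrist');T=c['cam_to_world'];print(R.T@(T[:3,3]-s['eef_pos']),R.T@T[:3,:3]); print(ctrl.tip_reach, [x for x in dir(ctrl) if x[0]!='_'])
E
```

```text
[[ 0.69910238 -0.29417395  0.02      ]
 [ 0.49894259 -0.40885699  0.02      ]
 [ 0.10234308 -0.64330218  0.02      ]]
dir -149.67064667815654
spindle -0.0960173926269228
body -0.12371346139305275
knob -0.22192891242720267
adapter -0.2624737033207162
bottle -0.08055581883340178
[[-9.64090645e-01  2.65572250e-01 -7.79875513e-04]
 [ 2.65573232e-01  9.64089151e-01 -1.72252574e-03]
 [ 2.94414485e-04 -1.86778501e-03 -9.99998212e-01]]
[ 7.29644496e-02 -4.15117441e-05 -1.64582086e-01] [[-7.49973993e-04  9.57417124e-01  2.88707270e-01]
 [ 9.99999640e-01  6.03613441e-04  5.95980415e-04]
 [ 3.96334266e-04  2.88707613e-01 -9.57417232e-01]]
0.017 ['Unreachable', 'tip_reach']
```

Call:
send_rows --pt "0.9 -0.83 0.13 -0.123" --pt "0.9 -0.83 0.13 -0.123" --pt "0.9 -0.83 0.13 -0.123" --pt "0.9 -0.83 0.13 -0.123" --pt "0.9 -0.83 0.13 -0.123" --pt "0.9 -0.83 0.13 -0.123" --pt "0.9 -0.83 0.13 -0.123" --jaw 0 --newtons 25

```text
time: 1.02
eef_pos: [0.452, 0.3991, 0.249]
tcp_rot: [0.5, 0.866, 0.0, 0.0]
contact_force: [-1.0, -0.3, -0.1]
opening: 1.003
```

Call:
send_rows --pt "0.55 -0.94 0 0" --pt "0.55 -0.94 0 0" --pt "0.55 -0.94 0 0" --pt "0.55 -0.94 0 0" --pt "0.55 -0.94 0 0" --pt "0.55 -0.94 0 0"

```text
time: 1.78
eef_pos: [0.615, 0.1176, 0.2479]
tcp_rot: [0.499, 0.867, -0.0, -0.0]
contact_force: [-0.3, 0.2, -0.4]
opening: 1.002
```

Call:
send_rows --pt "-0.15 -0.93 0 0" --pt "-0.15 -0.93 0 0" --pt "-0.15 -0.93 0 0" --pt "-0.15 -0.93 0 0" --pt "-0.15 -0.93 0 0" --pt "-0.15 -0.93 0 0" --pt "-0.15 -0.93 0 0"

```text
time: 2.65
eef_pos: [0.5694, -0.1573, 0.2485]
tcp_rot: [0.497, 0.868, 0.0, -0.0]
contact_force: [0.7, 0.3, 0.1]
opening: 1.004
```

```bash
python3 - <<'E'
from h import *
shot('wrist','w1.png')
E
```

```text
(no output)
```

View pics/w1.png

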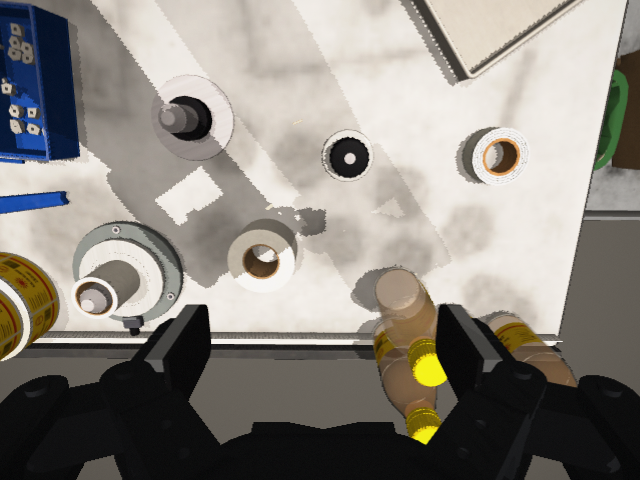

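```bash
python3 - <<'E'
from h import *
im,c=load('w1.png')
a=im[60:340,40:540]; cv2.imwrite('pics/w1z.png',cv2.resize(a,None,fx=1.6,fy=1.6,interpolation=cv2.INTER_CUBIC))
for k,(p,z) in dict(adfl=((195,117.5),.004),adtop=((173,118),.068),knobfoot=((346,156),.006),knobtop=((349.5,158),.034),neck=((501,155.5),.03),body=((264,258),.046),turn=((119,281),.027),spt=((92,300),.089),core=((92,297),.075)).items():
    print(k,np.round(onz(c,[p],z)[0],4))
E
```

```text
adfl [ 0.4185 -0.1554  0.004 ]
adtop [ 0.4203 -0.1558  0.068 ]
knobfoot [ 0.5702 -0.1107  0.006 ]
knobtop [ 0.5716 -0.1095  0.034 ]
neck [ 0.6982 -0.0329  0.03  ]
body [ 0.5477 -0.2373  0.046 ]
turn [ 0.4255 -0.3473  0.027 ]
spt [ 0.4283 -0.337   0.089 ]
core [ 0.4227 -0.3445  0.075 ]
```

View pics/w1z.png

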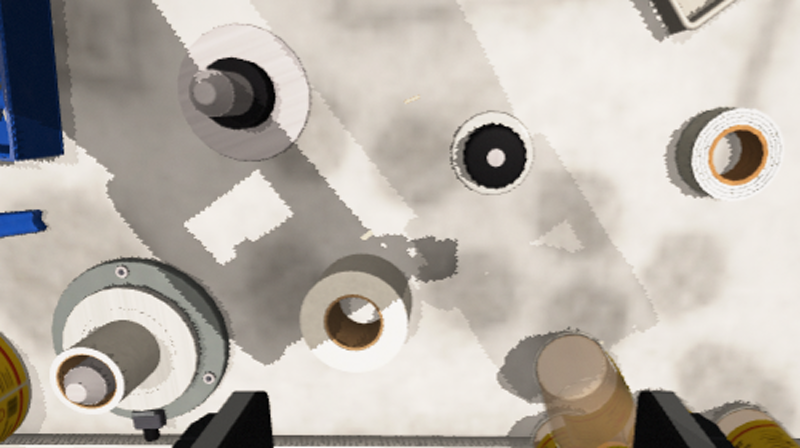

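Call:
send_rows --pt "-0.48 -0.61 -0.1 0" --pt "-0.48 -0.61 -0.1 0" --pt "-0.48 -0.61 -0.1 0" --pt "-0.48 -0.61 -0.1 0" --pt "-0.48 -0.61 -0.1 0" --pt "-0.48 -0.61 -0.1 0"

```text
time: 3.45
eef_pos: [0.4261, -0.341, 0.2188]
tcp_rot: [0.497, 0.868, 0.0, 0.0]
contact_force: [0.6, 1.1, 0.3]
opening: 0.999
```

```bash
python3 - <<'E'
from h import *
im,c=shot('wrist','w2.png'); print(monitor.get_state()['eef_pos'])
E
```

```text
[ 0.42638338 -0.34086211  0.21898836]
```

View pics/w2.png

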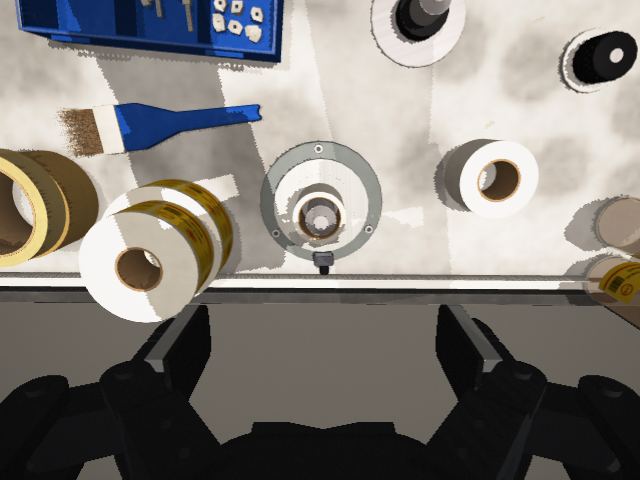

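```bash
python3 - <<'E'
from h import *
im,c=load('w2.png')
a=im[130:290,60:400]; cv2.imwrite('pics/w2z.png',cv2.resize(a,None,fx=2.35,fy=2.35,interpolation=cv2.INTER_CUBIC))
for k,(p,z) in dict(tip=((320,219),.089),core=((320,217.5),.075)).items(): print(k,np.round(onz(c,[p],z)[0],4))
s=(.4255,-.3435)
for off in [-.06,.06]:
  d=np.array([np.cos(np.radians(30)),np.sin(np.radians(30))])
  print(proj(c,[[s[0]+off*d[0],s[1]+off*d[1],z] for z in (0,.09)]))
print(proj(c,[[*s,.027],[*s,.089]]))
# stacked roll top
for z in (.07,.08,.09,.1): print(z,onz(c,[(199,261),(139,268)],z)[:,:2]-s)
im,c=load('top0.png')
for z in (.07,.08,.09,.1): print(z,onz(c,[(150+664/2,80+554/2)],z)[:,:2]-s)
E
```

```text
tip [ 0.4244 -0.3418  0.089 ]
core [ 0.4254 -0.3437  0.075 ]
[[261.17373367 199.40951104]
 [243.70729695 221.37927631]]
[[380.08187322 200.11803328]
 [396.48679616 222.2654302 ]]
[[320.52470726 205.2830238 ]
 [320.14652943 221.50983902]]
0.07 [[-0.07034518 -0.08756499]
 [-0.11257525 -0.11976892]]
0.08 [[-0.06925662 -0.08268123]
 [-0.1101393  -0.11385766]]
0.09 [[-0.06816806 -0.07779747]
 [-0.10770335 -0.10794641]]
0.1 [[-0.06707949 -0.07291372]
 [-0.1052674  -0.10203516]]
0.07 [[-0.10877711 -0.11391348]]
0.08 [[-0.10741859 -0.11074893]]
0.09 [[-0.10606007 -0.10758439]]
0.1 [[-0.10470155 -0.10441985]]
```

View pics/w2z.png

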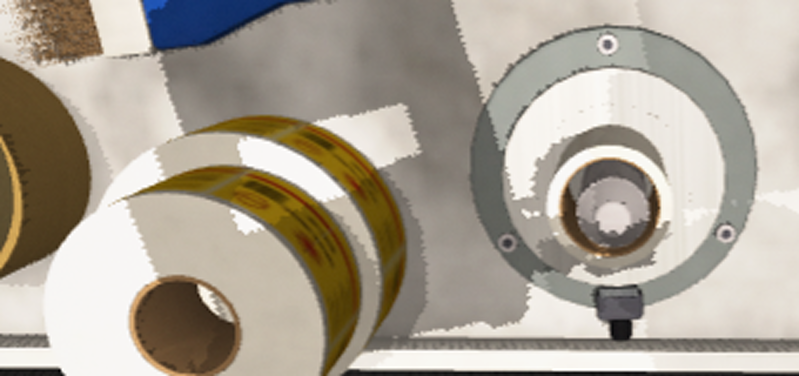

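Call:
send_rows --pt "0 -0.009 -0.25 0" --pt "0 -0.009 -0.4 0" --pt "0 -0.009 -0.537 0" --pt "0 -0.009 -0.537 0" --pt "0 -0.009 -0.537 0"

```text
time: 4.12
eef_pos: [0.427, -0.3453, 0.0597]
tcp_rot: [0.497, 0.868, -0.001, 0.002]
contact_force: [0.1, -0.6, 0.8]
opening: 1.005
```

Call:
send_rows --pt "0 0 0 0" --pt "0 0 0 0" --pt "0 0 0 0" --pt "0 0 0 0" --pt "0 0 0 0" --pt "0 0 0 0" --jaw 1 --newtons 20

```text
time: 4.88
eef_pos: [0.4261, -0.3449, 0.0583]
tcp_rot: [0.498, 0.867, 0.0, 0.001]
contact_force: [3.8, 2.9, 3.1]
opening: 0.246
```

Call:
send_rows --pt "0 0 0 0" --pt "0 0 0 0"

```text
time: 5.12
eef_pos: [0.4261, -0.345, 0.0583]
tcp_rot: [0.498, 0.867, 0.0, 0.001]
contact_force: [4.5, 3.1, 3.8]
opening: 0.243
```

```bash
python3 - <<'E'
from h import *
im,c=shot('wrist','w3.png'); print(monitor.get_state()['eef_pos'])
E
```

```text
[ 0.42605344 -0.34490473  0.0582478 ]
```

View pics/w3.png

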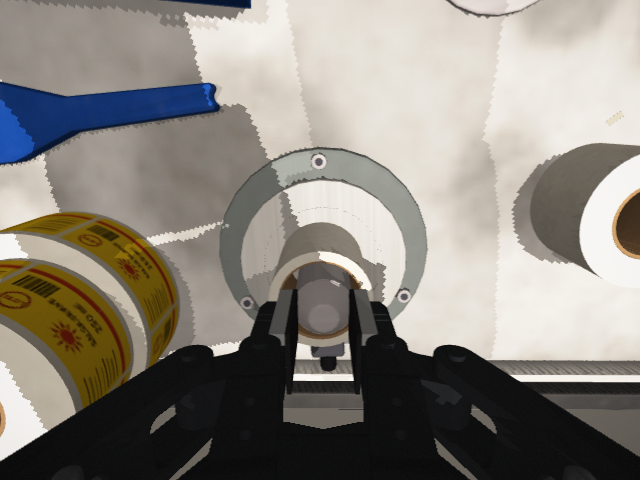

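```bash
python3 - <<'E'
from h import *
from scipy.spatial.transform import Rotation as Ro
im,c=load('w3.png')
K=c['intrinsics'];T=c['cam_to_world']
p=np.array([0.42605,-.3449,.05825]);R=Ro.from_quat([.498,.867,0,.001]).as_matrix()
for y in (.0427,.022,.0125):
  for z in (-.02,-.002,.004,.017):
    print(y,z,proj(c,[p+R@[x,y,z] for x in(0.011,-.011)]).round(0).tolist())
s=(.4258,-.3435)
print(proj(c,[[*s,.089],[*s,.027]]))
a=im[200:440,200:450]; cv2.imwrite('pics/w3z.png',cv2.resize(a,None,fx=3,fy=2.5,interpolation=cv2.INTER_CUBIC))
im=imaging.read_camera('scene');cv2.imwrite('pics/s3z.png',cv2.resize(im[120:280,330:530],None,fx=4,fy=3.75,interpolation=cv2.INTER_CUBIC)[:,:,::-1])
E
```

```text
0.0427 -0.02 [[428.0, 282.0], [424.0, 330.0]]
0.0427 -0.002 [[417.0, 266.0], [414.0, 310.0]]
0.0427 0.004 [[414.0, 261.0], [411.0, 304.0]]
0.0427 0.017 [[408.0, 252.0], [405.0, 293.0]]
0.022 -0.02 [[377.0, 282.0], [375.0, 330.0]]
0.022 -0.002 [[371.0, 266.0], [370.0, 310.0]]
0.022 0.004 [[370.0, 261.0], [368.0, 304.0]]
0.022 0.017 [[367.0, 252.0], [365.0, 293.0]]
0.0125 -0.02 [[353.0, 282.0], [352.0, 330.0]]
0.0125 -0.002 [[350.0, 266.0], [349.0, 310.0]]
0.0125 0.004 [[349.0, 261.0], [348.0, 304.0]]
0.0125 0.017 [[348.0, 252.0], [347.0, 293.0]]
[[323.74168136 316.03684503]
 [323.28690447 260.67502349]]
```

View pics/w3z.png

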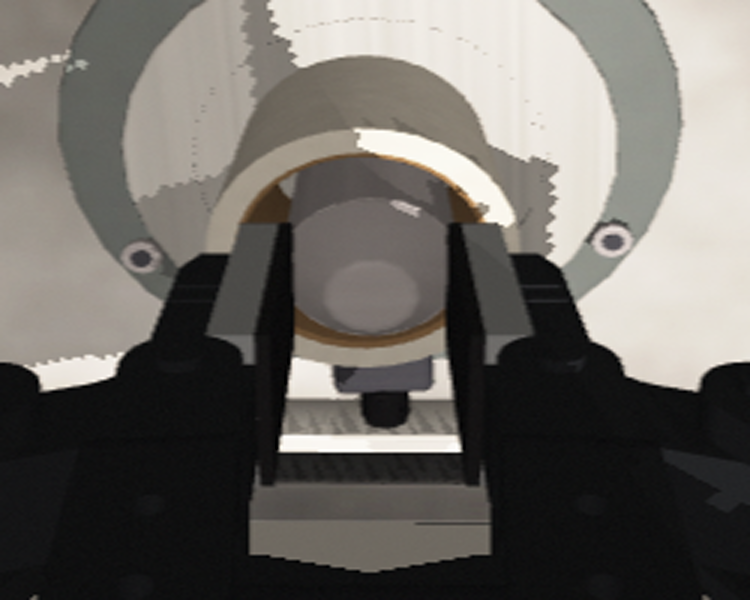

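View pics/s3z.png

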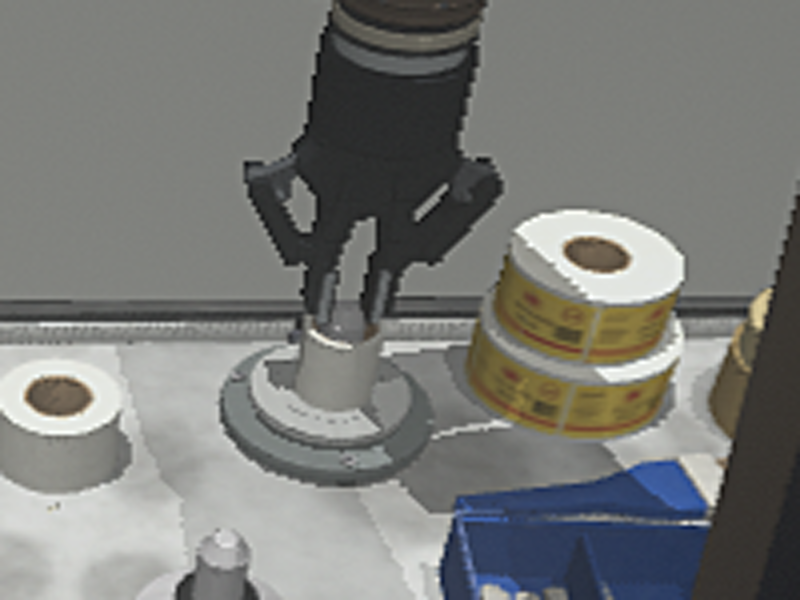

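```bash
python3 - <<'E'
from h import *
c=imaging.calibration('scene')
s=np.array([.426,-.345]);n=np.array([-.5,.866])
for px in [(411,205),(424,206.7)]:
    o,r=ray(c,[px]);r=r[0]
    for off in (0,.011):
        t=((s-o[:2])@n+off)/(r[:2]@n); print(px,off,(o+t*r).round(4))
E
```

```text
(411, 205) 0 [ 0.4346 -0.34    0.0763]
(411, 205) 0.011 [ 0.4318 -0.3289  0.0848]
(424, 206.7) 0 [ 0.4093 -0.3546  0.0713]
(424, 206.7) 0.011 [ 0.4069 -0.3433  0.0799]
```

Call:
send_rows --pt "0 0 0.03 0" --pt "0 0 0.03 0" --pt "0 0 0.03 0" --pt "0 0 0.03 0" --pt "0 0.003 0.03 0" --pt "0 0.003 -0.07 0" --pt "0 0.003 -0.137 0" --pt "0 0.003 -0.137 0" --pt "0 0.003 -0.137 0" --jaw 0

```text
time: 6.35
eef_pos: [0.4256, -0.3445, 0.0173]
tcp_rot: [0.498, 0.867, -0.0, 0.0]
contact_force: [-0.2, -0.1, -0.0]
opening: 1.0
```

Call:
send_rows --pt "0 0 0 0" --pt "0 0 0 0" --pt "0 0 0 0" --pt "0 0 0 0" --pt "0 0 0 0" --pt "0 0 0 0" --jaw 1 --newtons 20

```text
time: 7.1
eef_pos: [0.4257, -0.3445, 0.0173]
tcp_rot: [0.498, 0.867, -0.0, 0.001]
contact_force: [-1.2, 1.0, 5.2]
opening: 0.5
```

Call:
send_rows --pt "0 0 0.1 0" --pt "0 0 0.3 0" --pt "0 0 0.5 0" --pt "0 0 0.6 0" --pt "0.05 0.2 0.6 0" --pt "0.25 0.9 0.6 0" --pt "0.25 0.9 0.6 0" --pt "0.25 0.9 0.6 0" --pt "0.25 0.9 0.6 0" --pt "0.25 0.9 0.6 0"

```text
time: 8.35
eef_pos: [0.4999, -0.072, 0.1956]
tcp_rot: [0.496, 0.868, -0.0, -0.001]
contact_force: [0.7, -0.9, 0.1]
opening: 0.497
```

```bash
python3 - <<'E'
from h import *
im,c=shot('wrist','w4.png')
E
```

```text
(no output)
```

View pics/w4.png

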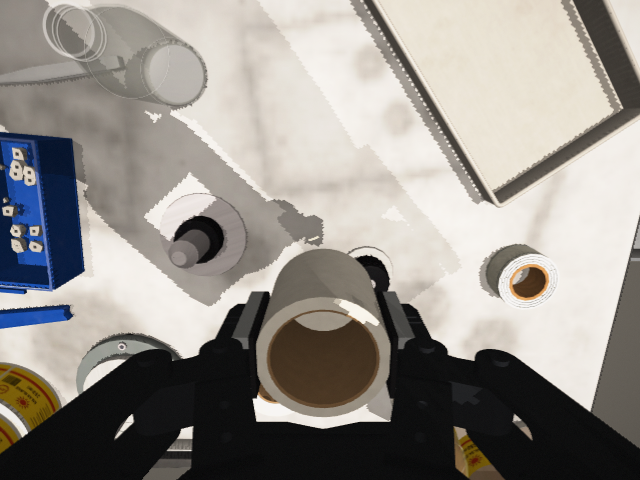

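Call:
send_rows --pt "0.2 0.6 0 0" --pt "0.2 0.6 0 0" --pt "0.2 0.6 0 0" --pt "0.2 0.6 -0.2 0" --pt "0.2 0.6 -0.4 0" --pt "0.2 0.6 -0.55 0" --pt "0.2 0.6 -0.67 0" --pt "0.2 0.6 -0.675 0" --pt "0.2 0.6 -0.675 0"

```text
time: 9.52
eef_pos: [0.5603, 0.1048, -0.0059]
tcp_rot: [0.498, 0.867, -0.0, -0.0]
contact_force: [0.5, -0.1, 0.3]
opening: 0.497
```

Call:
send_rows --pt "0 0 0 0" --pt "0 0 0 0" --pt "0 0 0 0" --pt "0 0 0 0" --pt "0 0 0 0" --pt "0 0 0 0" --jaw 0.3

```text
time: 10.28
eef_pos: [0.5602, 0.106, -0.006]
tcp_rot: [0.498, 0.867, -0.0, -0.0]
contact_force: [0.8, 0.1, -0.7]
opening: 0.698
```

Call:
send_rows --pt "0 0 0.2 0" --pt "0 0 0.4 0" --pt "0 0 0.6 0" --pt "0 -0.1 0.65 0" --pt "-0.02 -0.9 0.65 0" --pt "-0.02 -0.9 0.65 0" --pt "-0.02 -0.9 0.65 0" --pt "-0.02 -0.9 0.65 0" --pt "-0.02 -0.9 0.65 0" --pt "-0.02 -0.9 0.65 0" --jaw 0

```text
time: 11.52
eef_pos: [0.554, -0.1636, 0.1887]
tcp_rot: [0.498, 0.867, 0.0, -0.0]
contact_force: [0.8, -0.3, 0.4]
opening: 0.999
```

```bash
python3 - <<'E'
from h import *
im,c=shot('wrist','w5.png');im,c=shot('scene','s5.png');print(monitor.get_state()['eef_pos'])
E
```

```text
[ 0.55421562 -0.16265929  0.18883965]
```

View pics/w5.png

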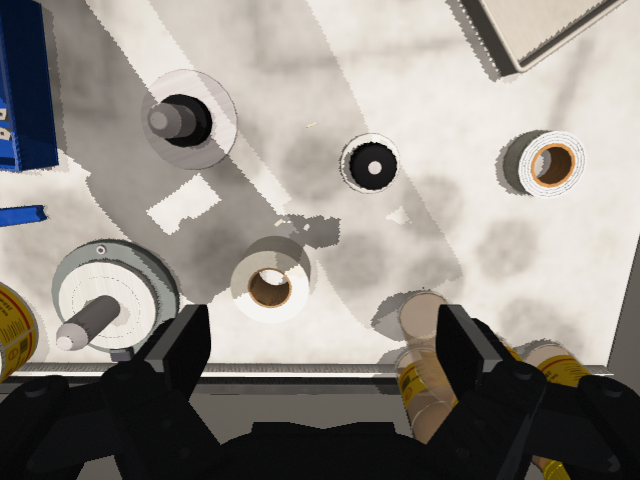

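View pics/s5.png

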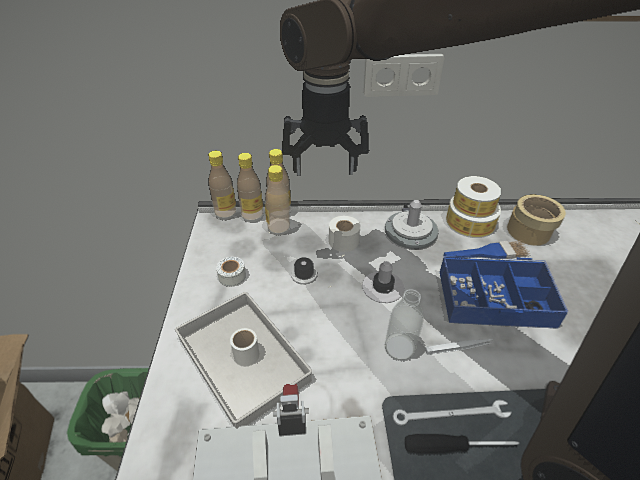

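```bash
python3 - <<'E'
from h import *
im,c=load('w5.png')
a=im[50:370,40:600]; cv2.imwrite('pics/w5z.png',cv2.resize(a[180:320,0:300],None,fx=2.66,fy=2.66,interpolation=cv2.INTER_CUBIC))
for k,(p,z) in dict(bore=((269.5,288),.046),tip=((70,340),.089),knob=((374.5,167.5),.034),neck=((552.5,164.5),.03),adtop=((159,120),.068)).items(): print(k,np.round(onz(c,[p],z)[0],4))
E
```

```text
bore [ 0.5467 -0.2424  0.046 ]
tip [ 0.4292 -0.3395  0.089 ]
knob [ 0.5719 -0.1096  0.034 ]
neck [ 0.6986 -0.0334  0.03  ]
adtop [ 0.4164 -0.1574  0.068 ]
```

View pics/w5z.png

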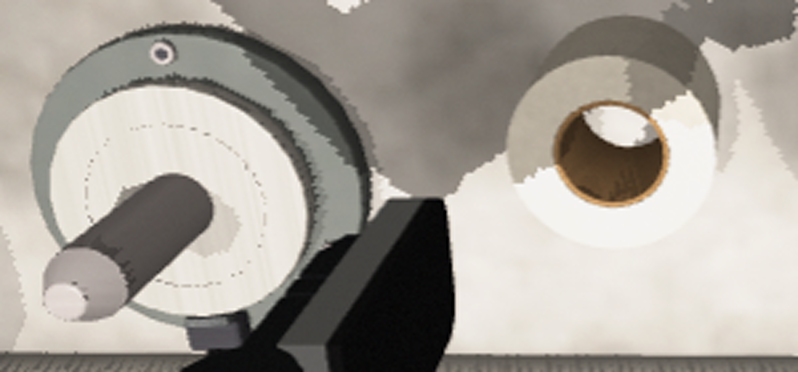

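Call:
send_rows --pt "-0.025 -0.26 0 -0.25" --pt "-0.025 -0.26 0 -0.25" --pt "-0.025 -0.26 0 -0.25" --pt "-0.025 -0.26 0 -0.25" --pt "-0.025 -0.26 -0.1 -0.25" --pt "-0.025 -0.26 -0.1 -0.25" --pt "-0.025 -0.26 -0.2 -0.25" --pt "-0.025 -0.26 -0.2 -0.25" --pt "-0.025 -0.26 -0.2 -0.25" --pt "-0.025 -0.26 -0.2 -0.25"

```text
time: 12.88
eef_pos: [0.5471, -0.2405, 0.129]
tcp_rot: [0.965, 0.263, -0.0, -0.0]
contact_force: [-0.4, -0.1, -0.3]
opening: 1.0
```

```bash
python3 - <<'E'
from h import *
im,c=shot('wrist','w6.png');print(monitor.get_state()['eef_pos'])
E
```

```text
[ 0.54710161 -0.24076993  0.12911347]
```

View pics/w6.png

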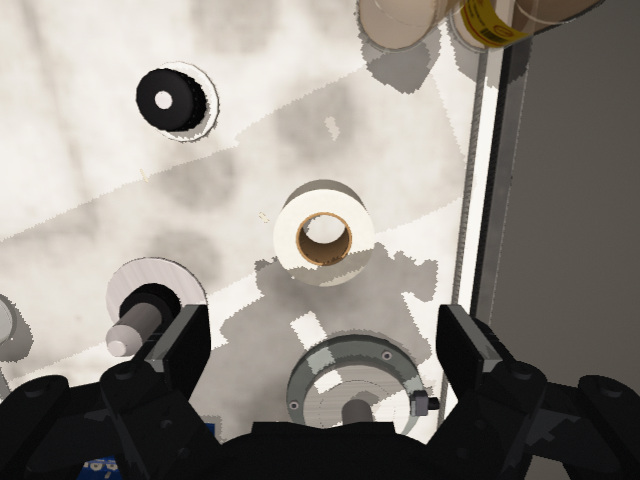

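```bash
python3 - <<'E'
from h import *
im,c=load('w6.png')
print(onz(c,[(324,239)],.046),proj(c,[[.5471,-.2408,.046]]))
E
```

```text
[[ 0.54668911 -0.24216461  0.046     ]] [[322.55792113 237.50739304]]
```

Call:
send_rows --pt "0 0 -0.2 0" --pt "0 0 -0.4 0" --pt "0 0 -0.49 0" --pt "0 0 -0.49 0" --pt "0 0 -0.49 0"

```text
time: 13.55
eef_pos: [0.5481, -0.2426, -0.0162]
tcp_rot: [0.965, 0.262, 0.001, 0.001]
contact_force: [-0.7, -0.7, -0.1]
opening: 0.997
```

Call:
send_rows --pt "0 0 0 0" --pt "0 0 0 0" --pt "0 0 0 0" --pt "0 0 0 0" --jaw 1 --newtons 20

```text
time: 14.05
eef_pos: [0.5484, -0.243, -0.0154]
tcp_rot: [0.965, 0.262, 0.001, 0.001]
contact_force: [-0.4, 1.6, 6.4]
opening: 0.78
```

Call:
send_rows --pt "0 0 0 0" --pt "0 0 0 0" --pt "0 0 0 0" --pt "0 0 0 0.25" --pt "0 0 0 0.25" --pt "0 0 0 0.25" --pt "0 0 0 0.25" --pt "0 0 0 0.25" --pt "0 0 0 0.25" --pt "0 0 0 0.25" --pt "0 0 0 0.25" --pt "0 0 0 0.25" --pt "0 0 0 0.25" --pt "0 0 0 0.25" --jaw 0

```text
time: 15.8
eef_pos: [0.5466, -0.242, -0.0182]
tcp_rot: [0.498, 0.867, 0.0, -0.0]
contact_force: [-0.5, -0.4, -0.6]
opening: 1.001
```

Call:
send_rows --pt "0 0 0 0" --pt "0 0 0 0" --pt "0 0 0 0" --pt "0 0 0 0" --pt "0 0 0 0" --jaw 1 --newtons 40

```text
time: 16.42
eef_pos: [0.5471, -0.2423, -0.0176]
tcp_rot: [0.498, 0.867, -0.0, 0.0]
contact_force: [0.1, 0.7, 3.5]
opening: 0.797
```

Call:
send_rows --pt "0 0 0.1 0" --pt "0 0 0.25 0" --pt "0 0 0.45 0" --pt "0 0 0.6 0" --pt "0 0 0.6 0" --pt "0 0 0.6 0"

```text
time: 17.18
eef_pos: [0.5456, -0.2413, 0.1601]
tcp_rot: [0.498, 0.867, 0.0, -0.002]
contact_force: [-0.2, -0.1, -2.6]
opening: 0.8
```

```bash
python3 - <<'E'
from h import *
im,c=shot('wrist','w7.png');print(monitor.get_state()['eef_pos'])
E
```

```text
[ 0.5452112  -0.24106592  0.15918567]
```

View pics/w7.png

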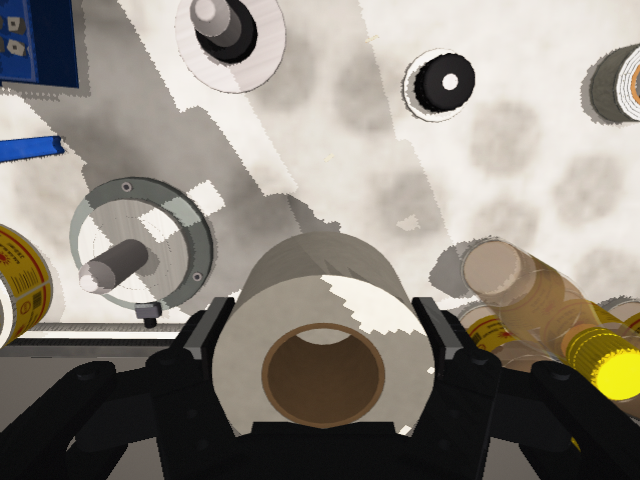

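```bash
python3 - <<'E'
from h import *
im,c=load('w7.png')
print(onz(c,[(323,375.5)],.159+.0635)-[.5452,-.2411,0])
g=cv2.inRange(cv2.cvtColor(im,cv2.COLOR_BGR2HSV),(5,60,30),(20,255,255))
E
```

```text
[[ 0.00189741 -0.00211215  0.2225    ]]
```

Call:
send_rows --pt "-0.4 -0.337 0 0" --pt "-0.4 -0.337 0 0" --pt "-0.4 -0.337 0 0" --pt "-0.4 -0.337 0 0" --pt "-0.4 -0.337 -0.1 0" --pt "-0.4 -0.337 -0.15 0" --pt "-0.4 -0.337 -0.15 0" --pt "-0.4 -0.337 -0.15 0"

```text
time: 18.23
eef_pos: [0.4274, -0.3431, 0.1175]
tcp_rot: [0.497, 0.868, -0.0, 0.0]
contact_force: [-0.9, 0.5, -2.3]
opening: 0.799
```

```bash
python3 - <<'E'
from h import *
im,c=shot('wrist','w8.png');print(monitor.get_state()['eef_pos']);im,c=shot('scene','s8.png')
cv2.imwrite('pics/s8z.png',cv2.resize(im[100:280,330:530],None,fx=4,fy=3.3,interpolation=cv2.INTER_CUBIC)[:,:,::-1])
E
```

```text
[ 0.42747698 -0.34339656  0.1179015 ]
```

View pics/w8.png

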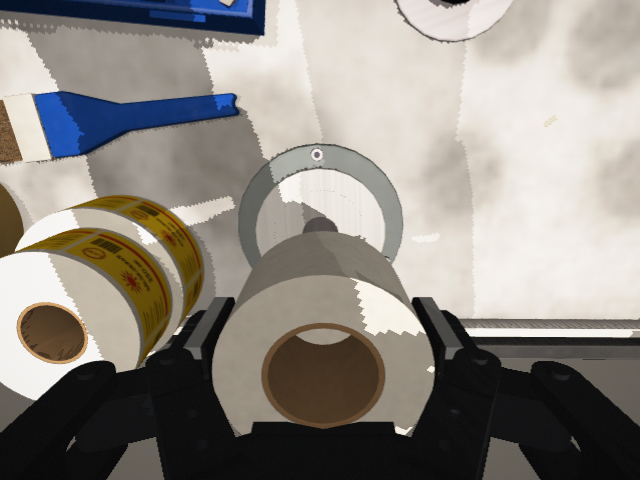

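View pics/s8z.png

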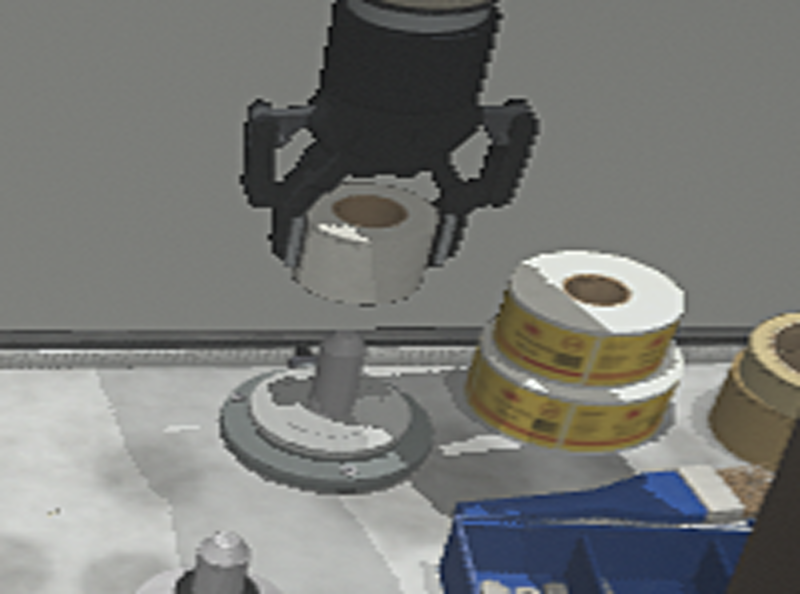

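```bash
python3 - <<'E'
from h import *
c=imaging.calibration('scene')
s=(.426,-.344)
f=lambda p:[((p[0]-330)*4).round(1),((p[1]-100)*3.3).round(1)]
for z in (.027,.089,.1355,.1815): print(z,f(proj(c,[[*s,z]])[0]))
im,c=load('w8.png')
print(onz(c,[(323,375.5)],.118+.0635), )
E
```

```text
0.027 [np.float64(328.3), np.float64(404.5)]
0.089 [np.float64(345.2), np.float64(331.7)]
0.1355 [np.float64(358.8), np.float64(272.8)]
0.1815 [np.float64(373.2), np.float64(210.4)]
[[ 0.42803581 -0.3438069   0.1815    ]]
```

Call:
send_rows --pt "-0.005 -0.001 -0.05 0" --pt "-0.005 -0.001 -0.1 0" --pt "-0.005 -0.001 -0.15 0" --pt "-0.005 -0.001 -0.2 0" --pt "-0.005 -0.001 -0.23 0" --pt "-0.005 -0.001 -0.23 0"

```text
time: 19.08
eef_pos: [0.4248, -0.3429, 0.0469]
tcp_rot: [0.498, 0.867, 0.0, -0.001]
contact_force: [0.1, 0.8, -1.3]
opening: 0.797
```

Call:
send_rows --pt "0 0 -0.04 0" --pt "0 0 -0.08 0" --pt "0 0 -0.115 0" --pt "0 0 -0.115 0" --pt "0 0 -0.115 0"

```text
time: 19.7
eef_pos: [0.4254, -0.3436, 0.0136]
tcp_rot: [0.498, 0.867, -0.0, 0.0]
contact_force: [-0.1, -0.4, -1.3]
opening: 0.8
```

Call:
send_rows --pt "0 0 -0.01 0" --pt "0 0 -0.01 0" --pt "0 0 -0.01 0"

```text
time: 20.08
eef_pos: [0.4253, -0.3435, 0.0107]
tcp_rot: [0.498, 0.867, -0.0, 0.0]
contact_force: [-0.4, -0.5, -0.9]
opening: 0.8
```

Call:
send_rows --pt "0 0 0 0" --pt "0 0 0 0" --pt "0 0 0 0" --pt "0 0 0.15 0" --pt "0 0 0.35 0" --pt "0 0 0.55 0" --pt "0 0 0.6 0" --pt "0 0 0.6 0" --jaw 0

```text
time: 21.08
eef_pos: [0.4256, -0.3439, 0.1916]
tcp_rot: [0.498, 0.867, -0.0, 0.001]
contact_force: [-0.5, 0.5, -1.1]
opening: 1.003
```

```bash
python3 - <<'E'
from h import *
im,c=shot('wrist','w9.png');print(monitor.get_state()['eef_pos'])
E
```

```text
[ 0.42481818 -0.34295657  0.18945799]
```

View pics/w9.png

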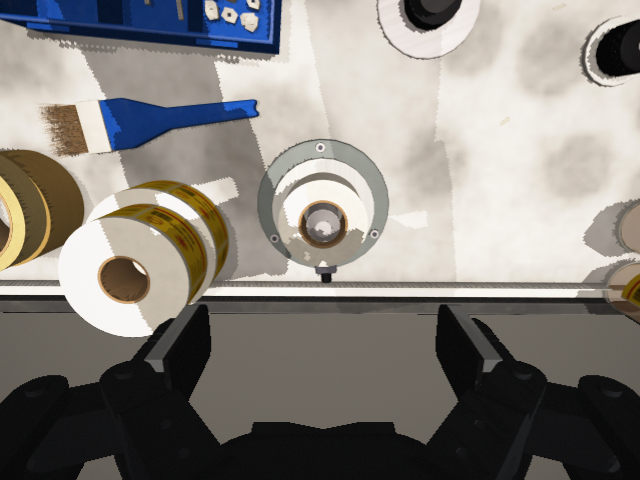

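Call:
send_rows --pt "-0.02 0.622 0 -0.25" --pt "-0.02 0.622 0 -0.25" --pt "-0.02 0.622 0 -0.25" --pt "-0.02 0.622 0 -0.25" --pt "-0.028 0.622 -0.1 -0.25" --pt "-0.028 0.622 -0.1 -0.25" --pt "-0.028 0.622 -0.1 -0.25" --pt "-0.028 0.622 -0.1 -0.25" --pt "-0.028 0.622 -0.1 -0.25" --pt "-0.028 0.622 -0.1 -0.25"

```text
time: 22.38
eef_pos: [0.4154, -0.1559, 0.1577]
tcp_rot: [0.965, 0.262, -0.002, -0.002]
contact_force: [-0.2, -1.2, -0.4]
opening: 0.999
```

```bash
python3 - <<'E'
from h import *
im,c=shot('wrist','w10.png');print(monitor.get_state()['eef_pos'])
E
```

```text
[ 0.41560421 -0.15607429  0.15818851]
```

View pics/w10.png

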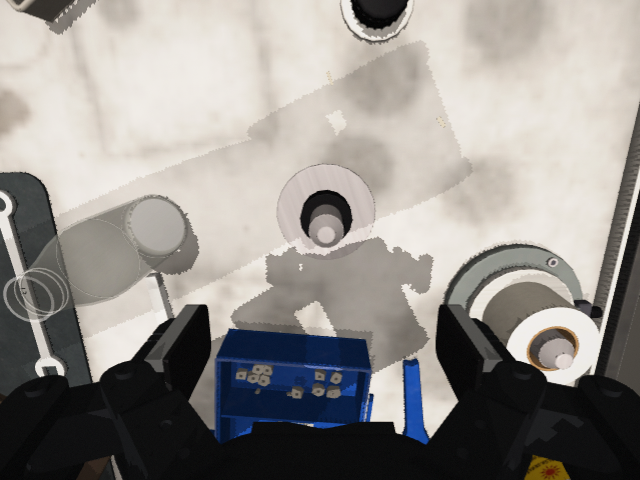

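```bash
python3 - <<'E'
from h import *
im,c=load('w10.png')
print(onz(c,[(326,235)],.068),onz(c,[(326,213)],.004))
E
```

```text
[[ 0.41596075 -0.15808994  0.068     ]] [[ 0.41663303 -0.15798213  0.004     ]]
```

Call:
send_rows --pt "0.002 -0.006 -0.15 0" --pt "0.002 -0.006 -0.3 0" --pt "0.002 -0.006 -0.45 0" --pt "0.002 -0.006 -0.51 0" --pt "0.002 -0.006 -0.51 0"

```text
time: 23.05
eef_pos: [0.4153, -0.1573, 0.0051]
tcp_rot: [0.965, 0.262, -0.002, -0.002]
contact_force: [0.7, 0.3, -0.6]
opening: 1.002
```

Call:
send_rows --pt "0 0 0 0" --pt "0 0 0 0" --pt "0 0 0 0" --pt "0 0 0 0" --pt "0 0 0 0" --pt "0 0 0 0" --pt "0 0 0 0" --pt "0 0 0 0" --jaw 1 --newtons 20

```text
time: 24.05
eef_pos: [0.4179, -0.1589, 0.0084]
tcp_rot: [0.965, 0.262, 0.0, 0.0]
contact_force: [-1.8, 0.9, 7.2]
opening: 0.284
```

Call:
send_rows --pt "0 0 0 0" --pt "0 0 0 0" --pt "0 0 0 0.25" --pt "0 0 0 0.25" --pt "0 0 0 0.25" --pt "0 0 0 0.25" --pt "0 0 0 0.25" --pt "0 0 0 0.25" --pt "0 0 0 0.25" --pt "0 0 0 0.25" --pt "0 0 0 0.25" --pt "0 0 0 0.25" --pt "0 0 0 0.25" --jaw 0.4

```text
time: 25.68
eef_pos: [0.4173, -0.1586, 0.0074]
tcp_rot: [0.498, 0.867, 0.0, -0.0]
contact_force: [-0.2, 0.3, -0.6]
opening: 0.597
```

Call:
send_rows --pt "0 0 0 0" --pt "0 0 0 0" --pt "0 0 0 0" --pt "0 0 0 0" --pt "0 0 0 0" --pt "0 0 0 0" --jaw 1 --newtons 60

```text
time: 26.42
eef_pos: [0.4177, -0.1588, 0.0077]
tcp_rot: [0.498, 0.867, -0.0, 0.0]
contact_force: [0.3, -0.2, 2.2]
opening: 0.271
```

Call:
send_rows --pt "0 0 0.1 0" --pt "0 0 0.25 0" --pt "0 0 0.45 0" --pt "0 0 0.55 0" --pt "0 0 0.55 0" --pt "0 0 0.55 0"

```text
time: 27.18
eef_pos: [0.4161, -0.1578, 0.1701]
tcp_rot: [0.498, 0.867, 0.0, -0.002]
contact_force: [-0.2, 0.6, -1.1]
opening: 0.272
```

```bash
python3 - <<'E'
from h import *
im,c=shot('wrist','w11.png');print(monitor.get_state()['eef_pos'])
im,c=shot('scene','s11.png')
E
```

```text
[ 0.41588233 -0.15763642  0.16965179]
```

View pics/w11.png

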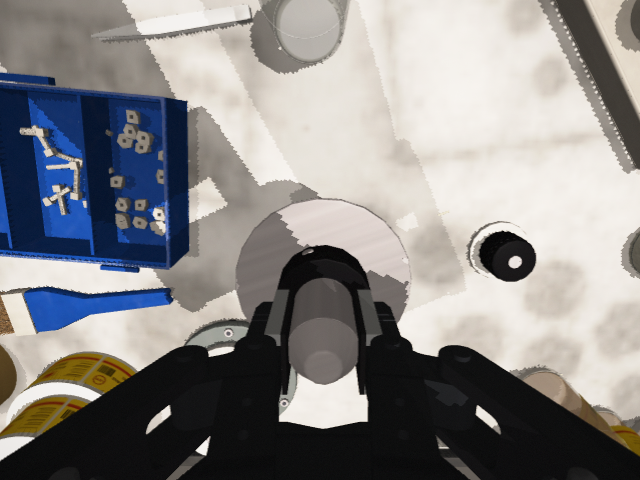

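View pics/s11.png

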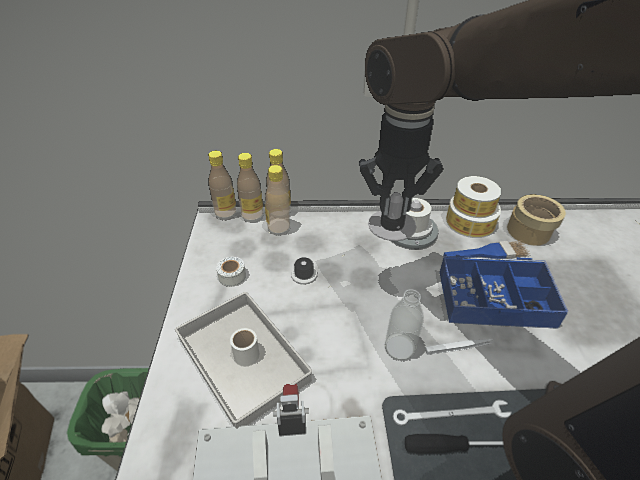

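```bash
python3 - <<'E'
from h import *
im,c=load('w11.png')
e=np.array([.4159,-.1576,0])
print(onz(c,[(324,366)],.230)-e, onz(c,[(323,266)],.166)-e)
im,c=load('w9.png'); print(onz(c,[(323,225.5)],.089),onz(c,[(322.5,223.5)],.073))
a=im[130:290,240:420]; cv2.imwrite('pics/w9z.png',cv2.resize(a,None,fx=4,fy=3.7,interpolation=cv2.INTER_CUBIC))
im,c=load('w11.png');a=im[190:400,220:430]; cv2.imwrite('pics/w11z.png',cv2.resize(a,None,fx=3.5,fy=2.8,interpolation=cv2.INTER_CUBIC))
E
```

```text
[[ 0.0011559  -0.00049454  0.23      ]] [[-0.00394989  0.00748003  0.166     ]]
[[ 0.42498645 -0.3420414   0.089     ]] [[ 0.42604436 -0.34457075  0.073     ]]
```

View pics/w9z.png

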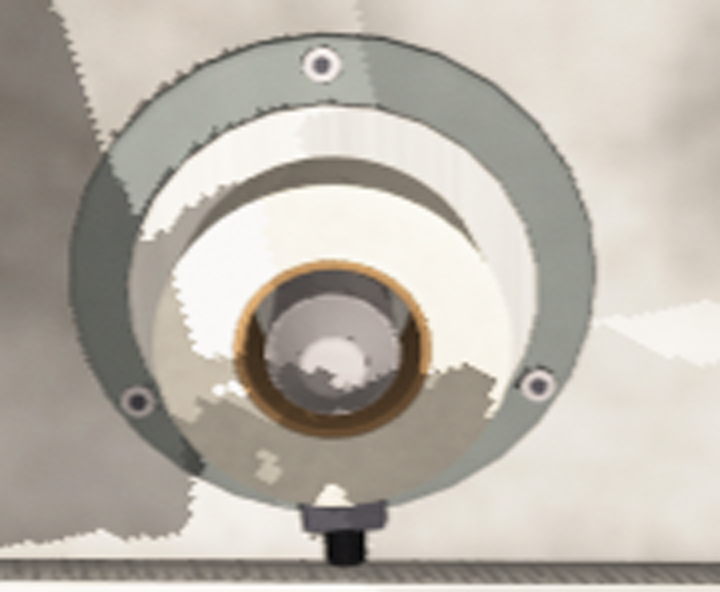

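View pics/w11z.png

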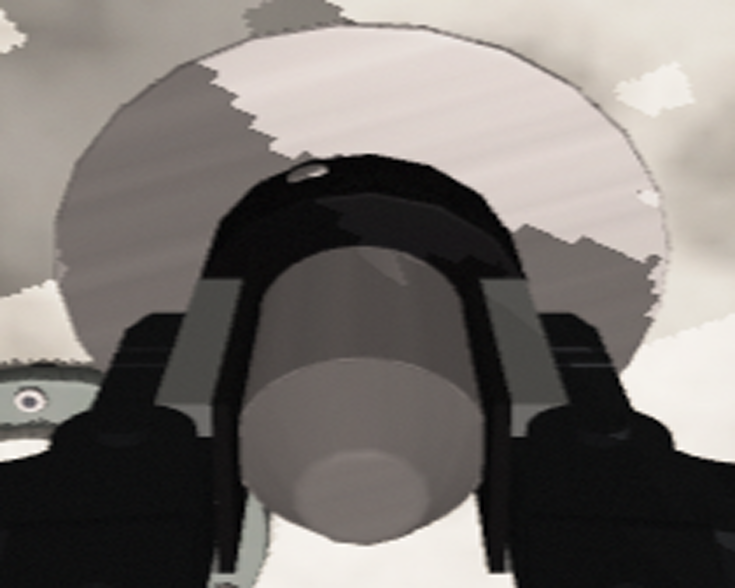

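Call:
send_rows --pt "0.024 -0.613 0 0" --pt "0.024 -0.613 0 0" --pt "0.024 -0.613 0 0" --pt "0.024 -0.613 0 0" --pt "0.024 -0.613 -0.1 0" --pt "0.024 -0.613 -0.2 0" --pt "0.024 -0.613 -0.2 0" --pt "0.024 -0.613 -0.2 0"

```text
time: 28.28
eef_pos: [0.4249, -0.342, 0.1128]
tcp_rot: [0.497, 0.868, 0.0, -0.0]
contact_force: [0.8, -0.7, -1.2]
opening: 0.271
```

```bash
python3 - <<'E'
from h import *
im,c=shot('wrist','w12.png');e=monitor.get_state()['eef_pos'];print(e)
im,c=shot('scene','s12.png')
cv2.imwrite('pics/s12z.png',cv2.resize(im[100:280,330:530],None,fx=4,fy=3.3,interpolation=cv2.INTER_CUBIC)[:,:,::-1])
f=lambda p:[((p[0]-330)*4).round(1),((p[1]-100)*3.3).round(1)]
s=(.4257,-.3434)
for z in (.027,.073,.089,e[2]-.0077,e[2]-.0037,e[2]+.0603): print(z,f(proj(c,[[*s,z]])[0]))
E
```

```text
[ 0.42526786 -0.34263336  0.11364635]
0.027 [np.float64(328.5), np.float64(405.1)]
0.073 [np.float64(340.8), np.float64(351.7)]
0.089 [np.float64(345.3), np.float64(332.3)]
0.10594634867209324 [np.float64(350.2), np.float64(311.3)]
0.10994634867209324 [np.float64(351.3), np.float64(306.3)]
0.17394634867209324 [np.float64(370.9), np.float64(221.6)]
```

View pics/s12z.png

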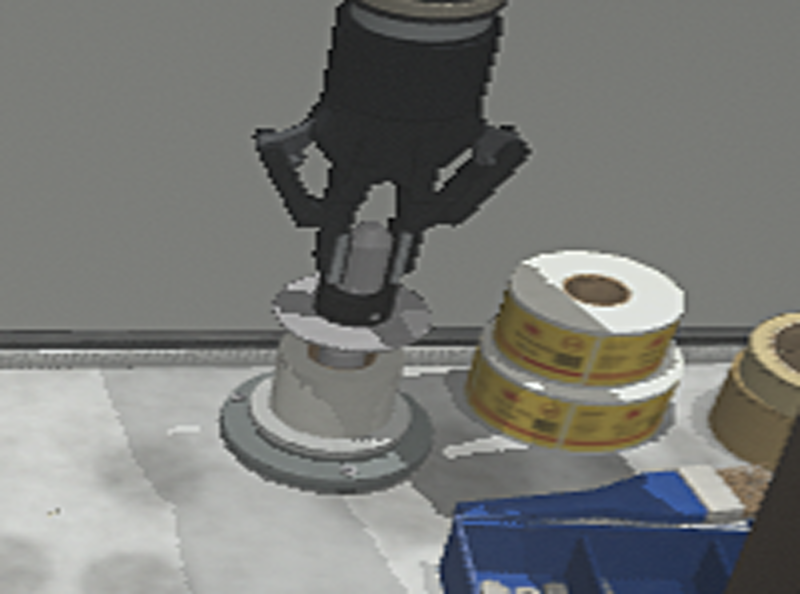

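View pics/w12.png

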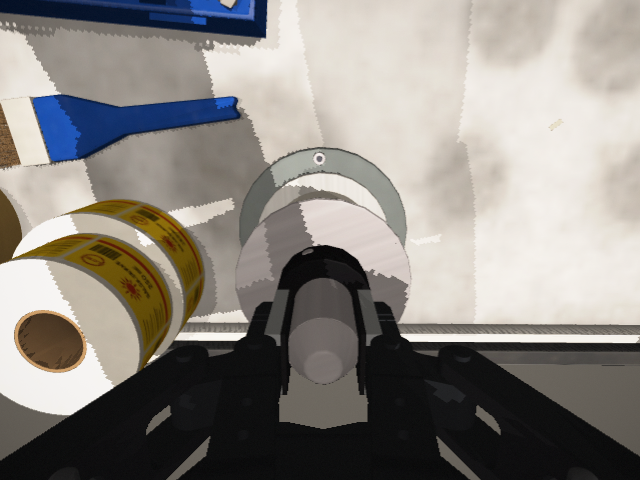

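Call:
send_rows --pt "0 0 -0.03 0" --pt "0 0 -0.05 0" --pt "0 0 -0.07 0" --pt "0 0 -0.085 0" --pt "0 0 -0.085 0"

```text
time: 29.0
eef_pos: [0.4245, -0.3425, 0.0865]
tcp_rot: [0.498, 0.867, 0.0, -0.0]
contact_force: [0.4, 0.0, -2.3]
opening: 0.276
```

Call:
send_rows --pt "0 0 -0.008 0" --pt "0 0 -0.014 0" --pt "0 0 -0.016 0" --pt "0 0 -0.016 0"

```text
time: 29.5
eef_pos: [0.4246, -0.3425, 0.0822]
tcp_rot: [0.498, 0.867, -0.0, -0.0]
contact_force: [0.4, 0.2, -1.4]
opening: 0.273
```

Call:
send_rows --pt "0 0 -0.004 0" --pt "0 0 -0.004 0" --pt "0 0 -0.004 0"

```text
time: 29.88
eef_pos: [0.4246, -0.3425, 0.081]
tcp_rot: [0.498, 0.867, -0.0, -0.0]
contact_force: [-0.3, 0.9, -1.1]
opening: 0.277
```

Call:
send_rows --pt "0 0 0 0" --pt "0 0 0 0" --pt "0 0 0 0" --pt "0 0 0 0" --pt "0 0 0.15 0" --pt "0 0 0.3 0" --pt "0 0 0.4 0" --pt "0 0 0.4 0" --pt "0 0 0.4 0" --jaw 0.3

```text
time: 31.0
eef_pos: [0.4241, -0.3419, 0.1996]
tcp_rot: [0.498, 0.867, 0.0, -0.001]
contact_force: [0.1, 1.0, -0.2]
opening: 0.697
```

```bash
python3 - <<'E'
from h import *
im,c=shot('wrist','w13.png');e=monitor.get_state()['eef_pos'];print(e)
im,c=shot('scene','s13.png')
cv2.imwrite('pics/s13z.png',cv2.resize(im[100:280,330:530],None,fx=4,fy=3.3,interpolation=cv2.INTER_CUBIC)[:,:,::-1])
E
```

```text
[ 0.42388064 -0.34167633  0.19898453]
```

View pics/s13z.png

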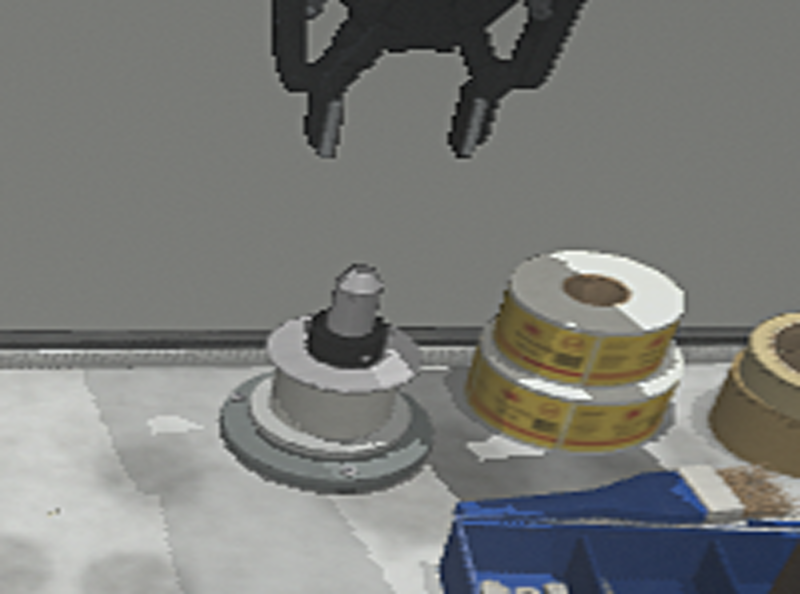

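View pics/w13.png

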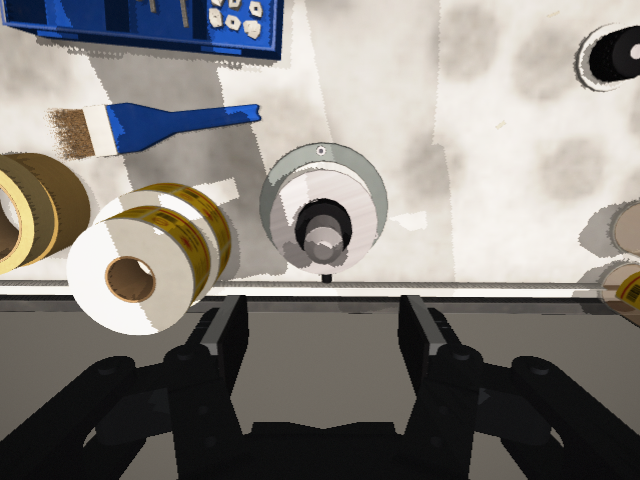

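Call:
send_rows --pt "0.91 0.98 0 -0.25" --pt "0.91 0.98 0 -0.25" --pt "0.91 0.98 0 -0.25" --pt "0.91 0.98 0 -0.25" --pt "0.91 0.98 0 -0.25" --pt "0.91 0.98 0 -0.25" --pt "0.91 0.98 0 -0.25" --pt "0.91 0.98 -0.1 -0.25" --pt "0.91 0.98 -0.14 -0.25" --pt "0.91 0.98 -0.14 -0.25" --pt "0.91 0.98 -0.14 -0.25" --jaw 0.1

```text
time: 32.48
eef_pos: [0.6976, -0.0487, 0.1588]
tcp_rot: [0.965, 0.262, -0.0, -0.0]
contact_force: [1.6, 0.3, 0.6]
opening: 0.899
```

```bash
python3 - <<'E'
from h import *
im,c=shot('wrist','w14.png');e=monitor.get_state()['eef_pos'];print(e)
im,c=load('w13.png');a=im[130:290,240:420]; cv2.imwrite('pics/w13z.png',cv2.resize(a,None,fx=4,fy=3.7,interpolation=cv2.INTER_CUBIC))
E
```

```text
[ 0.69793407 -0.04883275  0.15958772]
```

View pics/w14.png

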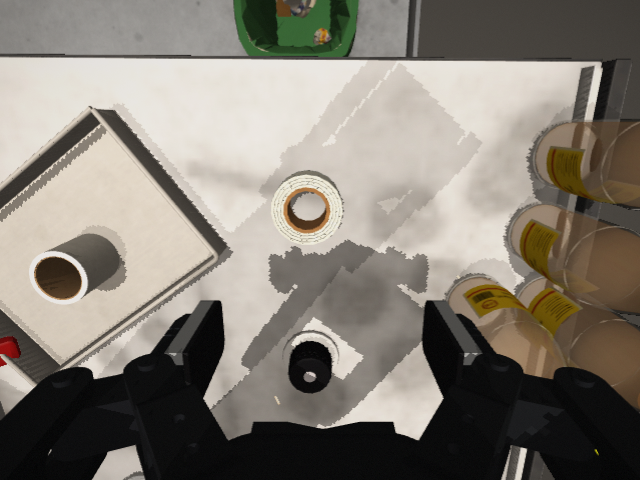

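View pics/w13z.png

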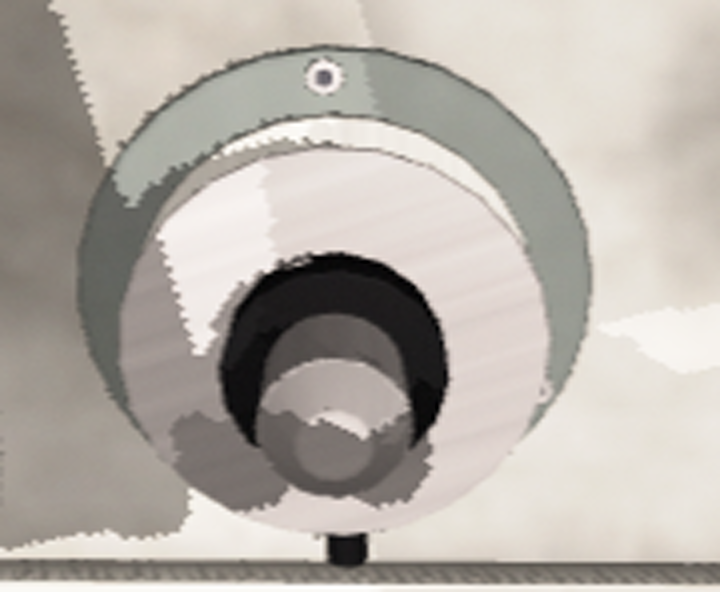

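```bash
python3 - <<'E'
from h import *
im,c=load('w13.png');print('stub',onz(c,[(323.5,250.3)],.141))
im,c=load('w14.png');print('neck',onz(c,[(307,211)],.03))
E
```

```text
stub [[ 0.42550877 -0.34316633  0.141     ]]
neck [[ 0.69822524 -0.03455903  0.03      ]]
```

Call:
send_rows --pt "0.001 0.048 -0.1 0" --pt "0.001 0.048 -0.25 0" --pt "0.001 0.048 -0.4 0" --pt "0.001 0.048 -0.55 0" --pt "0.001 0.048 -0.6 0" --pt "0.001 0.048 -0.6 0" --pt "0.001 0.048 -0.6 0"

```text
time: 33.4
eef_pos: [0.7001, -0.0346, -0.018]
tcp_rot: [0.965, 0.262, 0.002, 0.001]
contact_force: [0.1, 0.3, 1.1]
opening: 0.899
```

Call:
send_rows --pt "0 0 0 0" --pt "0 0 0 0" --pt "0 0 0 0" --pt "0 0 0 0" --pt "0 0 0 0" --jaw 1 --newtons 20

```text
time: 34.02
eef_pos: [0.6997, -0.0344, -0.0182]
tcp_rot: [0.965, 0.262, 0.002, 0.001]
contact_force: [-0.8, 0.8, 6.5]
opening: 0.651
```

Call:
send_rows --pt "0 0 0 0" --pt "0 0 0 0" --pt "0 0 0 0" --pt "0 0 0 0.25" --pt "0 0 0 0.25" --pt "0 0 0 0.25" --pt "0 0 0 0.25" --pt "0 0 0 0.25" --pt "0 0 0 0.25" --pt "0 0 0 0.25" --pt "0 0 0 0.25" --pt "0 0 0 0.25" --pt "0 0 0 0.25" --pt "0 0 0 0.25" --jaw 0.1

```text
time: 35.78
eef_pos: [0.6978, -0.0341, -0.0212]
tcp_rot: [0.498, 0.867, -0.0, -0.0]
contact_force: [0.4, 1.0, 1.0]
opening: 0.901
```

Call:
send_rows --pt "0 0 0 0" --pt "0 0 0 0" --pt "0 0 0 0" --pt "0 0 0 0" --pt "0 0 0 0" --jaw 1 --newtons 30

```text
time: 36.4
eef_pos: [0.6982, -0.0342, -0.0207]
tcp_rot: [0.498, 0.867, 0.0, 0.0]
contact_force: [-0.4, 0.4, 0.9]
opening: 0.648
```

Call:
send_rows --pt "0 0 0.1 0" --pt "0 0 0.25 0" --pt "0 0 0.45 0" --pt "0 0 0.65 0" --pt "0 0 0.75 0" --pt "0 0 0.75 0" --pt "0 0 0.75 0"

```text
time: 37.28
eef_pos: [0.6966, -0.0339, 0.201]
tcp_rot: [0.498, 0.867, -0.001, -0.002]
contact_force: [-0.2, -1.1, -1.2]
opening: 0.648
```

```bash
python3 - <<'E'
from h import *
im,c=shot('wrist','w15.png');e=monitor.get_state()['eef_pos'];print(e)
E
```

```text
[ 0.69623745 -0.0338416   0.20018908]
```

View pics/w15.png

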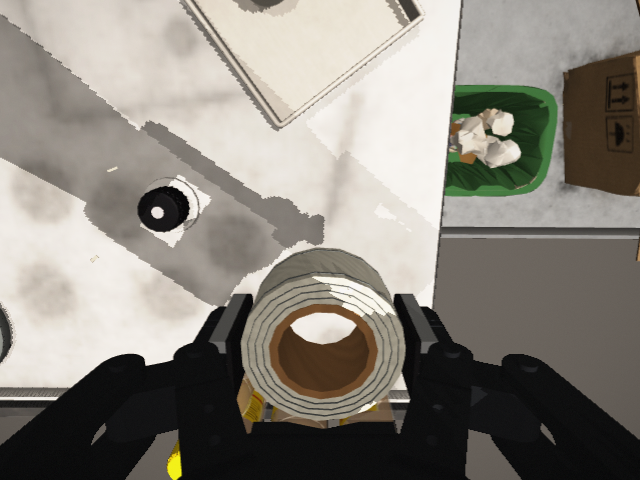

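```bash
python3 - <<'E'
from h import *
im,c=load('w15.png')
print(onz(c,[(324,348),(322.5,351)],.2509)-[.6962,-.0338,0])
a=im[230:440,220:430]; cv2.imwrite('pics/w15z.png',cv2.resize(a,None,fx=3.5,fy=2.8,interpolation=cv2.INTER_CUBIC))
E
```

```text
[[ 0.00131281 -0.00025611  0.2509    ]
 [ 0.0014604  -0.00152156  0.2509    ]]
```

View pics/w15z.png

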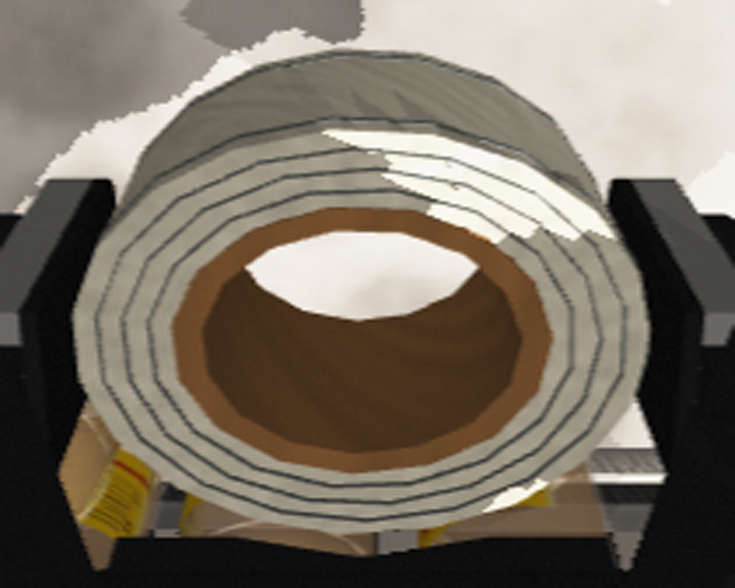

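Call:
send_rows --pt "-0.9 -0.95 0 0" --pt "-0.9 -0.95 0 0" --pt "-0.9 -0.95 0 0" --pt "-0.9 -0.95 0 0" --pt "-0.9 -0.95 0 0" --pt "-0.9 -0.95 0 0" --pt "-0.9 -0.95 0 0" --pt "-0.9 -0.95 0 0"

```text
time: 38.33
eef_pos: [0.427, -0.319, 0.2022]
tcp_rot: [0.499, 0.867, 0.001, -0.001]
contact_force: [-0.1, 0.2, -0.8]
opening: 0.644
```

Call:
send_rows --pt "-0.011 -0.077 0 0" --pt "-0.011 -0.077 -0.1 0" --pt "-0.011 -0.077 -0.2 0" --pt "-0.011 -0.077 -0.22 0" --pt "-0.011 -0.077 -0.22 0" --pt "-0.011 -0.077 -0.22 0"

```text
time: 39.08
eef_pos: [0.4256, -0.343, 0.1396]
tcp_rot: [0.497, 0.868, -0.0, 0.001]
contact_force: [-0.7, 0.2, -0.7]
opening: 0.647
```

```bash
python3 - <<'E'
from h import *
e=monitor.get_state()['eef_pos'];print(e)
im,c=shot('wrist','w16.png')
im,c=shot('scene','s16.png')
cv2.imwrite('pics/s16z.png',cv2.resize(im[100:280,330:530],None,fx=4,fy=3.3,interpolation=cv2.INTER_CUBIC)[:,:,::-1])
f=lambda p:[((p[0]-330)*4).round(1),((p[1]-100)*3.3).round(1)]
s=(.4255,-.3433)
for z in (.073,.141,e[2]+.0207,e[2]+.0507): print(z,f(proj(c,[[*s,z]])[0]))
E
```

```text
[ 0.42564964 -0.34296063  0.13964431]
0.073 [np.float64(341.1), np.float64(351.9)]
0.141 [np.float64(360.9), np.float64(266.3)]
0.16034430686087364 [np.float64(366.9), np.float64(240.4)]
0.19034430686087364 [np.float64(376.6), np.float64(198.7)]
```

View pics/s16z.png

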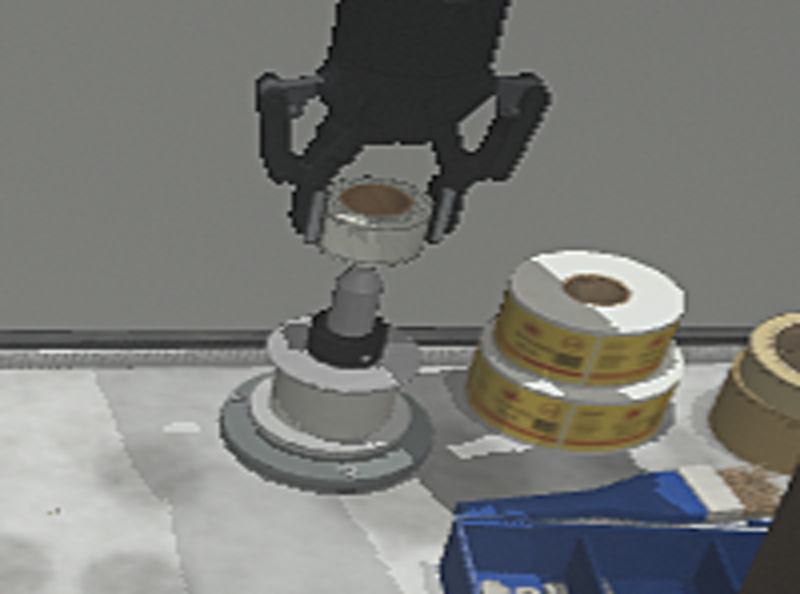

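View pics/w16.png

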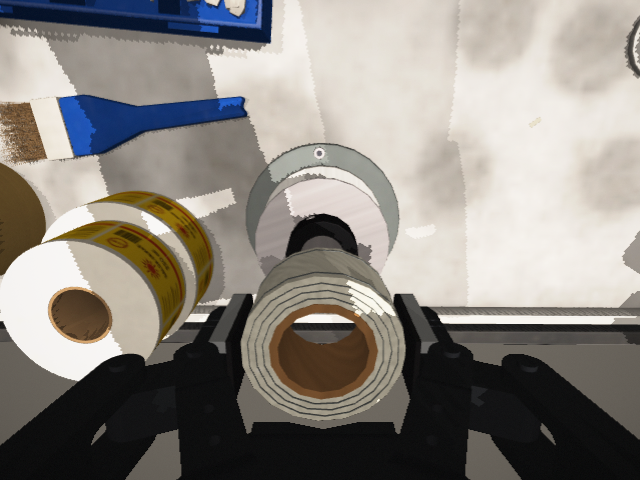

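Call:
send_rows --pt "-0.004 0.003 -0.04 0" --pt "-0.004 0.003 -0.07 0" --pt "-0.004 0.003 -0.1 0" --pt "-0.004 0.003 -0.13 0" --pt "-0.004 0.003 -0.13 0"

```text
time: 39.8
eef_pos: [0.4229, -0.3407, 0.0977]
tcp_rot: [0.498, 0.867, 0.0, -0.001]
contact_force: [-0.1, 0.4, -0.6]
opening: 0.649
```

Call:
send_rows --pt "0.003 -0.003 -0.03 0" --pt "0.003 -0.003 -0.055 0" --pt "0.003 -0.003 -0.066 0" --pt "0.003 -0.003 -0.066 0"

```text
time: 40.3
eef_pos: [0.4242, -0.3421, 0.0788]
tcp_rot: [0.498, 0.867, 0.0, -0.0]
contact_force: [0.7, -0.6, -0.5]
opening: 0.651
```

Call:
send_rows --pt "0 0 0 0" --pt "0 0 0 0"

```text
time: 40.55
eef_pos: [0.4245, -0.3424, 0.0796]
tcp_rot: [0.498, 0.867, -0.0, 0.0]
contact_force: [0.4, -0.7, -0.8]
opening: 0.649
```

Call:
send_rows --pt "0 0 -0.008 0" --pt "0 0 -0.008 0" --pt "0 0 -0.008 0"

```text
time: 40.92
eef_pos: [0.4243, -0.3422, 0.0768]
tcp_rot: [0.498, 0.867, 0.0, -0.0]
contact_force: [-0.2, 0.0, -1.0]
opening: 0.65
```

Call:
send_rows --pt "0 0 0 0" --pt "0 0 0 0" --pt "0 0 0 0" --pt "0 0 0 0" --pt "0 0 0.15 0" --pt "0 0 0.3 0" --pt "0 0 0.44 0" --pt "0 0 0.44 0" --pt "0 0 0.44 0" --jaw 0.05

```text
time: 42.05
eef_pos: [0.4241, -0.3419, 0.2082]
tcp_rot: [0.498, 0.867, 0.0, -0.0]
contact_force: [-0.1, 0.1, -0.8]
opening: 0.952
```

```bash
python3 - <<'E'
from h import *
e=monitor.get_state()['eef_pos'];print(e)
im,c=shot('wrist','w17.png')
cv2.imwrite('pics/w17z.png',cv2.resize(im[130:310,240:420],None,fx=4,fy=3.3,interpolation=cv2.INTER_CUBIC)[:,:,::-1])
im,c=shot('scene','s17.png')
cv2.imwrite('pics/s17z.png',cv2.resize(im[100:280,330:530],None,fx=4,fy=3.3,interpolation=cv2.INTER_CUBIC)[:,:,::-1])
E
```

```text
[ 0.42406194 -0.34191683  0.20823374]
```

View pics/s17z.png

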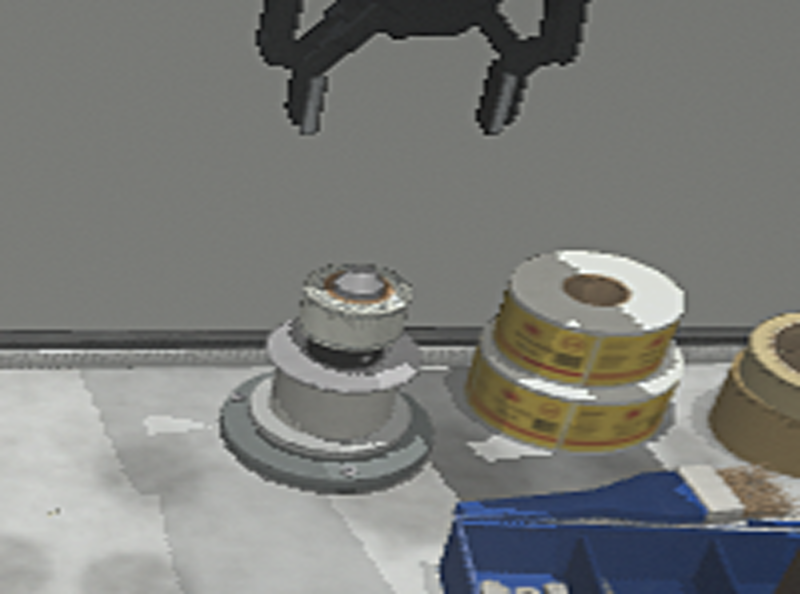

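View pics/w17z.png

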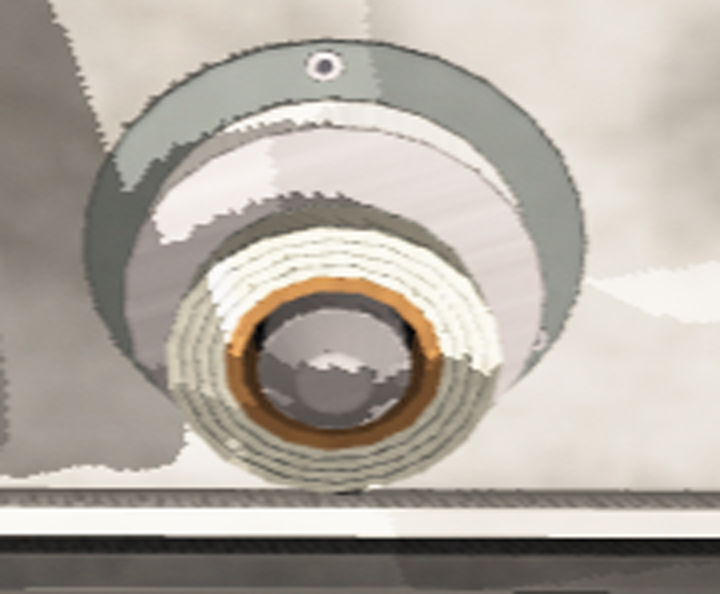

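Call:
send_rows --pt "0.493 0.774 0 -0.25" --pt "0.493 0.774 0 -0.25" --pt "0.493 0.774 0 -0.25" --pt "0.493 0.774 0 -0.25" --pt "0.493 0.774 0 -0.25" --pt "0.493 0.774 -0.16 -0.25" --pt "0.493 0.774 -0.16 -0.25" --pt "0.493 0.774 -0.16 -0.25" --pt "0.493 0.774 -0.16 -0.25" --pt "0.493 0.774 -0.16 -0.25" --pt "0.493 0.774 -0.16 -0.25" --jaw 0.2

```text
time: 43.52
eef_pos: [0.5717, -0.1099, 0.1598]
tcp_rot: [0.965, 0.262, -0.001, -0.001]
contact_force: [0.2, -0.8, -0.3]
opening: 0.8
```

```bash
python3 - <<'E'
from h import *
e=monitor.get_state()['eef_pos'];print(e)
im,c=shot('wrist','w18.png')
im,c=load('w17.png');print('stub',onz(c,[(323.75,245.2)],.141))
E
```

```text
[ 0.57173789 -0.10987435  0.15984036]
stub [[ 0.42536386 -0.34262509  0.141     ]]
```

View pics/w18.png

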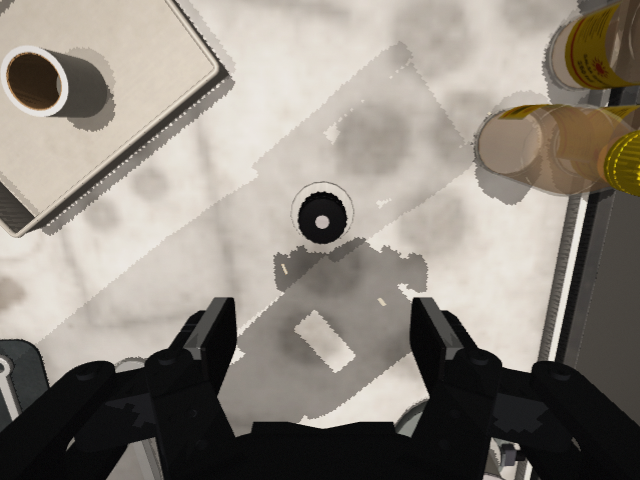

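```bash
python3 - <<'E'
from h import *
im,c=load('w18.png');print(onz(c,[(322,221)],.034),onz(c,[(322.5,213)],.003))
E
```

```text
[[ 0.57183122 -0.10942654  0.034     ]] [[ 0.57132178 -0.11012703  0.003     ]]
```

Call:
send_rows --pt "0 -0.002 -0.15 0" --pt "0 -0.002 -0.3 0" --pt "0 -0.002 -0.45 0" --pt "0 -0.002 -0.55 0" --pt "0 -0.002 -0.58 0" --pt "0 -0.002 -0.58 0" --pt "0 -0.002 -0.58 0"

```text
time: 44.45
eef_pos: [0.5737, -0.1112, -0.0113]
tcp_rot: [0.965, 0.262, 0.001, 0.001]
contact_force: [0.1, 0.6, 1.2]
opening: 0.799
```

Call:
send_rows --pt "0 0 0 0" --pt "0 0 0 0" --pt "0 0 0 0" --pt "0 0 0 0" --pt "0 0 0 0" --pt "0 0 0 0" --jaw 1 --newtons 20

```text
time: 45.2
eef_pos: [0.5729, -0.1107, -0.0119]
tcp_rot: [0.965, 0.262, 0.0, 0.0]
contact_force: [-2.3, 1.9, 5.8]
opening: 0.437
```

Call:
send_rows --pt "0 0 0 0" --pt "0 0 0 0" --pt "0 0 0 0" --pt "0 0 0 0.25" --pt "0 0 0 0.25" --pt "0 0 0 0.25" --pt "0 0 0 0.25" --pt "0 0 0 0.25" --pt "0 0 0 0.25" --pt "0 0 0 0.25" --pt "0 0 0 0.25" --pt "0 0 0 0.25" --pt "0 0 0 0.25" --pt "0 0 0 0.25" --jaw 0.3

```text
time: 46.95
eef_pos: [0.5721, -0.1106, -0.0133]
tcp_rot: [0.498, 0.867, -0.0, -0.0]
contact_force: [0.8, -0.8, 0.3]
opening: 0.705
```

Call:
send_rows --pt "0 0 0 0" --pt "0 0 0 0" --pt "0 0 0 0" --pt "0 0 0 0" --pt "0 0 0 0" --pt "0 0 0 0" --jaw 1 --newtons 60

```text
time: 47.7
eef_pos: [0.5725, -0.1107, -0.0129]
tcp_rot: [0.498, 0.867, 0.0, 0.0]
contact_force: [-0.1, -0.1, 3.1]
opening: 0.418
```

Call:
send_rows --pt "0 0 0.1 0" --pt "0 0 0.25 0" --pt "0 0 0.45 0" --pt "0 0 0.65 0" --pt "0 0 0.7 0" --pt "0 0 0.7 0" --pt "0 0 0.7 0"

```text
time: 48.58
eef_pos: [0.5703, -0.1099, 0.1929]
tcp_rot: [0.498, 0.867, -0.0, -0.003]
contact_force: [-0.5, 0.2, -2.4]
opening: 0.42
```

```bash
python3 - <<'E'
from h import *
e=monitor.get_state()['eef_pos'];print(e)
im,c=shot('wrist','w19.png')
E
```

```text
[ 0.5702831  -0.10988708  0.19288052]
```

View pics/w19.png

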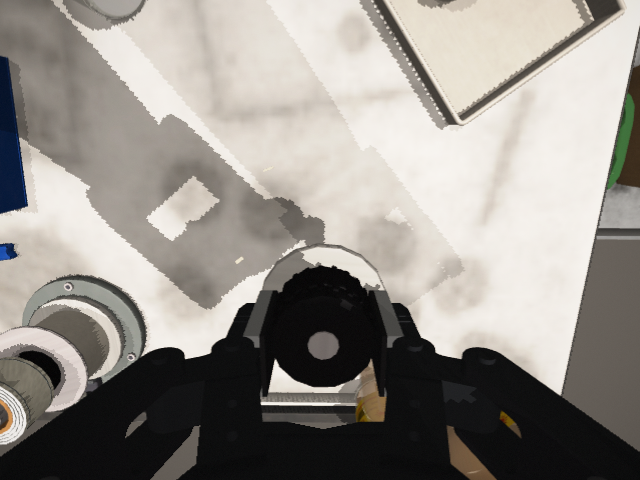

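```bash
python3 - <<'E'
from h import *
im,c=load('w19.png');e=np.array([.5703,-.1099,0])
print(onz(c,[(323,346)],.2398)-e)
a=im[230:440,220:430]; cv2.imwrite('pics/w19z.png',cv2.resize(a,None,fx=3.5,fy=2.8,interpolation=cv2.INTER_CUBIC))
E
```

```text
[[ 0.00126893 -0.00136835  0.2398    ]]
```

View pics/w19z.png

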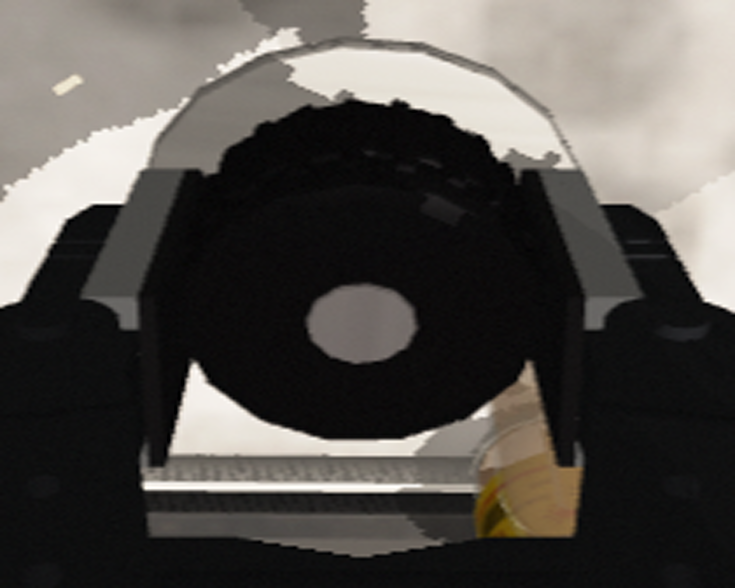

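Call:
send_rows --pt "-0.493 -0.772 0 0" --pt "-0.493 -0.772 0 0" --pt "-0.493 -0.772 0 0" --pt "-0.493 -0.772 0 0" --pt "-0.493 -0.772 0 0" --pt "-0.493 -0.772 0 0" --pt "-0.493 -0.772 -0.1 0" --pt "-0.493 -0.772 -0.17 0" --pt "-0.493 -0.772 -0.17 0" --pt "-0.493 -0.772 -0.17 0"

```text
time: 49.88
eef_pos: [0.4249, -0.3417, 0.146]
tcp_rot: [0.497, 0.868, 0.0, 0.0]
contact_force: [0.3, 0.9, -2.0]
opening: 0.419
```

```bash
python3 - <<'E'
from h import *
e=monitor.get_state()['eef_pos'];print(e)
im,c=shot('wrist','w20.png')
print(onz(c,[(323.1,345)],e[2]+.0469))
im,c=shot('scene','s20.png')
cv2.imwrite('pics/s20z.png',cv2.resize(im[100:280,330:530],None,fx=4,fy=3.3,interpolation=cv2.INTER_CUBIC)[:,:,::-1])
f=lambda p:[((p[0]-330)*4).round(1),((p[1]-100)*3.3).round(1)]
s=(.4255,-.3430)
for z in (.073,.141,e[2]+.0129,e[2]+.0469): print(z,f(proj(c,[[*s,z]])[0]))
E
```

```text
[ 0.42491333 -0.34173026  0.14598479]
[[ 0.42575171 -0.34268013  0.19288479]]
0.073 [np.float64(340.9), np.float64(352.1)]
0.141 [np.float64(360.7), np.float64(266.6)]
0.1588847886621355 [np.float64(366.3), np.float64(242.6)]
0.19288478866213551 [np.float64(377.2), np.float64(195.3)]
```

View pics/s20z.png

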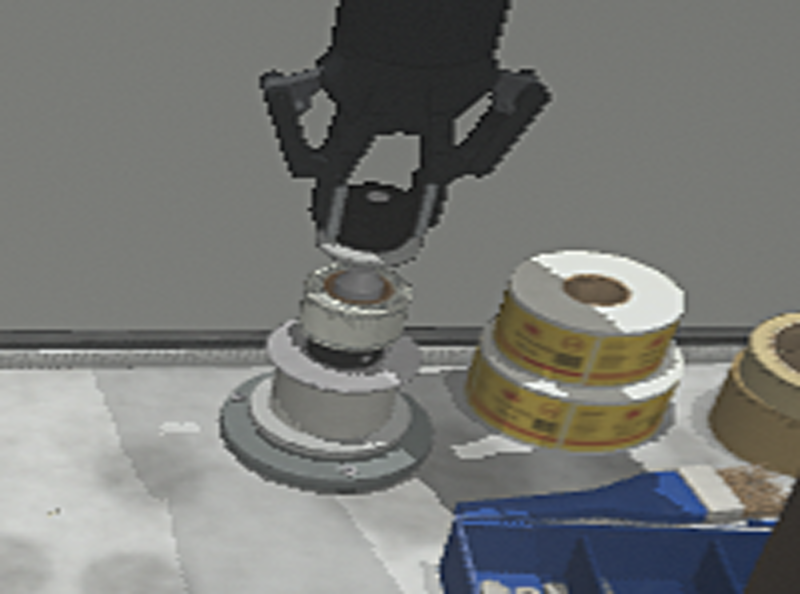

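Call:
send_rows --pt "0 0 -0.03 0" --pt "0 0 -0.05 0" --pt "0 0 -0.075 0" --pt "0 0 -0.09 0" --pt "0 0 -0.09 0" --pt "0 0 -0.09 0"

```text
time: 50.72
eef_pos: [0.4244, -0.3424, 0.119]
tcp_rot: [0.498, 0.867, -0.0, 0.0]
contact_force: [-0.3, -0.7, -2.1]
opening: 0.422
```

Call:
send_rows --pt "0 0 -0.008 0" --pt "0 0 -0.012 0" --pt "0 0 -0.012 0" --pt "0 0 -0.012 0"

```text
time: 51.22
eef_pos: [0.4244, -0.3423, 0.1153]
tcp_rot: [0.498, 0.867, -0.0, 0.0]
contact_force: [0.1, 0.1, -2.3]
opening: 0.425
```

Bottom at ~0.128 m, free; 1 mm more, release, retreat.

Call:
send_rows --pt "0 0 -0.004 0" --pt "0 0 -0.004 0" --pt "0 0 -0.004 0"

```text
time: 51.6
eef_pos: [0.4244, -0.3423, 0.1141]
tcp_rot: [0.498, 0.867, -0.0, 0.0]
contact_force: [0.1, -0.5, -2.9]
opening: 0.425
```

Call:
send_rows --pt "0 0 0 0" --pt "0 0 0 0" --pt "0 0 0 0" --pt "0 0 0 0" --pt "0 0 0.15 0" --pt "0 0 0.3 0" --pt "0 0 0.4 0" --pt "0 0 0.4 0" --pt "0 0 0.4 0" --jaw 0.2

```text
time: 52.72
eef_pos: [0.4239, -0.3417, 0.2326]
tcp_rot: [0.498, 0.867, 0.0, -0.001]
contact_force: [0.4, -0.4, -0.3]
opening: 0.802
```

```bash
python3 - <<'E'
from h import *
e=monitor.get_state()['eef_pos'];print(e)
im,c=shot('wrist','w21.png')
cv2.imwrite('pics/w21z.png',cv2.resize(im[130:310,240:420],None,fx=4,fy=3.3,interpolation=cv2.INTER_CUBIC)[:,:,::-1])
im,c=shot('scene','s21.png')
cv2.imwrite('pics/s21z.png',cv2.resize(im[100:280,330:530],None,fx=4,fy=3.3,interpolation=cv2.INTER_CUBIC)[:,:,::-1])
f=lambda p:[((p[0]-330)*4).round(1),((p[1]-100)*3.3).round(1)]
print(f(proj(c,[[.4255,-.343,.161]])[0]))
E
```

```text
[ 0.42385047 -0.34171337  0.23261959]
[np.float64(366.9), np.float64(239.8)]
```

View pics/s21z.png

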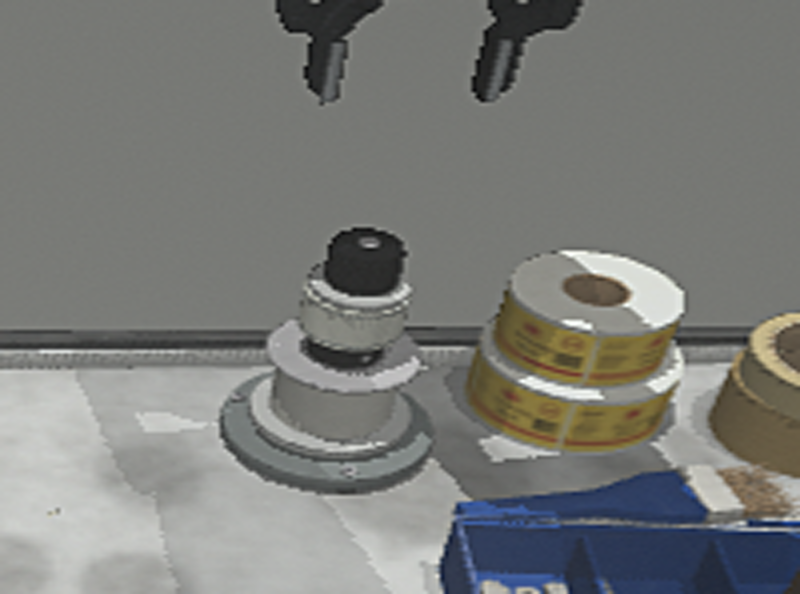

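View pics/w21z.png

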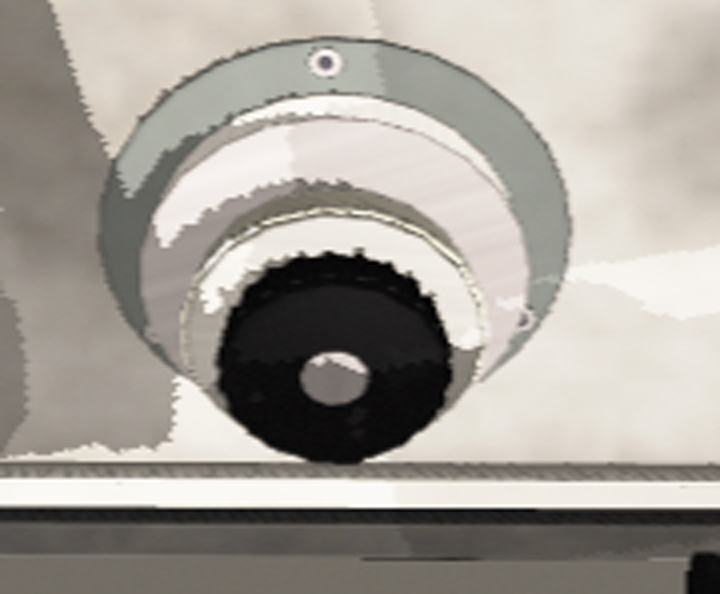

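View pics/s21.png

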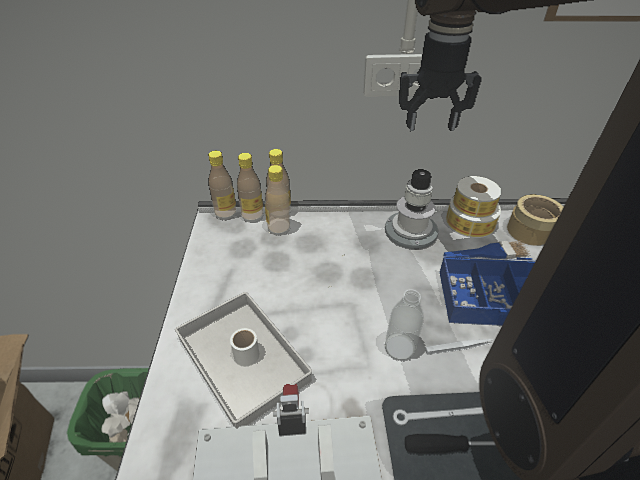

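```bash
python3 -c "
from h import *
print(workorder.sign_off())"
```

```text
the job is handed in; nothing more can be done
None
```

The changeover is done and handed in at about 53 s of the 131 s allowed. The spent core stands in the steel tray. The spindle carries, from the bottom up, the big roll, the adapter with its flange down, the small roll and the knob.

**Last checks:** The final scene and wrist pictures show every part flat on the one below and on the axis. The knob's top is within about 1 mm of where a fully seated knob should be. The bottle is upright where it started, and the gripper is open and well clear of the stack. The highest contact force I read was about 7 N, but I only saw it at the end of each move.

**What disagreed or went wrong:**
- **Finger length:** The real fingertips sat about 40 mm farther back than `ctrl.tip_reach` says. My first grip on the core therefore closed on the spindle's tip, at 20 N and without harm. I measured the offset in the pictures, regripped lower and used it from then on.
- **Position readings:** Camera and arm readings of the same spot differed by 1 to 2 mm. For the rolls, adapter and knob I gripped each part twice, a quarter turn apart, to centre it, and checked its alignment before lowering it.

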